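Turn the serving board over against the cake tray and serve a cake on it

TASK

The wooden serving board was left to dry upside down with its rubber feet in the air: tip it up against the near side of the wooden cake tray, leave it leaning there on edge and let go, then take it again and lower it gently, without letting it slam, so that it lies on its feet on the table. Let go of the board, then stand the one loose cake (not one of those in the tray) upright in the middle of the square part of the board and let go. Do not tip the cake over, and leave the other things on the table where they are.

Things in the scene. Friction and masses are not known exactly. Their poses are not given: they have to be found in the camera images.
- board_mid (a point): Centre of the square part of the wooden serving board, half-way through its thickness. Square part 120 (x) x 130 (y) x 18 mm; a straight handle 30 wide, 18 thick, 75 mm long stands out of the middle of its -x side (x = -60 to -135 mm); the straight end is at x = +60 mm. z points out of the face with the feet: up at the start, down at the end (then this point is 13 mm above the table).
- board: The same board, 0.2 to 0.33 kg; origin at the centre of the square part's plain face (9 mm from board_mid along -z), same axes. Four black rubber feet, 4 mm high, 16 mm across, at x = +-42, y = +-46 mm on the +z face. At the start the plain face lies on the table, the handle points roughly to the robot, the straight end faces the tray side, 30 to 55 mm away, up to 0.35 rad askew.
- tray_front (a point): Fixed wooden tray full of iced cakes: the middle of the outer face of its near side, at table height. The side is an upright flat wall along this frame's y, 380 mm long, 80 mm high, 12 mm thick; x points level from the robot's side into the tray, z up. The tray is 250 mm deep in x; the cakes in it do not rise above 80 mm. It does not move.
- tray: The same fixed tray; origin under its centre, 125 mm from tray_front along x.
- cake_mid (a point): Centre of the one loose cake, half-way up: round, brown paper case 56 mm across, white iced top 59 mm across (from 48 mm up), 66 mm high, z up; about 0.14 kg, stands on the table to the left or right of the board.
- cake: The same loose cake; origin at the centre of its underside, z up.
- mug: Bystander: steel mug, 72 mm across, 85 mm high, with a handle; stands on the opposite side of the board from the cake. Origin under its centre.
- jar: Bystander: glass jar, 64 mm across, 100 mm high. Origin under its centre.
- spatula: Bystander: spatula lying at the left side of the table.
- cup: Bystander: small white bowl, 90 mm across, 50 mm high. Origin under its centre.
- tin: Bystander: closed steel tin, 68 mm across, 60 mm high. Origin under its centre.
Mind the look-alikes: they are no part of the job. Of the things shaped like the board, the wooden one is meant.

How it is judged (in metres and radians):
On the way, in this order (a step that is already met when the one before it is completed fails the run):
1. the board leans on edge against the tray side, let go and at rest (angle between board_mid's own z axis and vertical between 1 and 2.5 rad and contact force between board and tray above 0.03 N and contact force between the fingers and board below 0.05 N and linear speed of board below 0.02 m/s), for 0.3 s.
2. the board lies on its feet on the table, let go and at rest (angle between board_mid's own z axis and vertical above 3.06 rad and height (world z) of board_mid below 0.017 m and linear speed of board below 0.02 m/s and contact force between the fingers and board below 0.05 N), for 0.2 s.
At the end, for the whole second after the job is handed in: The board lies flat on its feet on the table (feet side down within 0.08 rad, its centre lower than 17 mm), the loose cake stands upright (within 0.1 rad) on it with its axis within 25 mm of the centre of the square part, and both are at rest and released (angle between board_mid's own z axis and vertical above 3.06 rad and height (world z) of board_mid below 0.017 m and linear speed of each of board, cake below 0.02 m/s and horizontal distance between cake_mid and board_mid below 0.025 m and angle between cake_mid's own z axis and vertical below 0.1 rad and contact force between cake and board above 0.3 N); the robot touches nothing.
It fails at once if the board slams down or is flung (turns faster than 7 rad/s) (angular speed of board above 7 rad/s).
It fails at once if the loose cake is tipped over (more than 0.8 rad) (angle between cake_mid's own z axis and vertical above 0.8 rad).
It fails at once if another thing on the table is moved by more than 40 mm (distance of any of mug, jar, spatula, cup, tin from where it was at the start of the episode above 0.04 m).
It also fails if it takes over 72 s, if anything falls off the work surface, if the arm or the gripper's body presses on something with over 40 N, if the wrist force passes 120 N, or if a joint passes its speed limit or range.

ROBOT

A 6-joint arm with a two-finger parallel gripper is mounted at the origin on the work surface. World frame = base frame: x ahead of the robot, y to its left, z up, the work surface at z = 0. Lengths are in m, angles in degrees, forces in N, time in s.
With the tool pointing down it reaches from about 0.375 to 0.9 m from the base axis. Payload 3.1 kg.
Tool frame: the origin (TCP) lies at the very end of the fingers, on their centre line; the grasp point (between the pads) lies 19 mm behind it; z points along the fingers, y is the direction in which the jaws open and shut (so a half turn about z gives the same grasp; the last joint's range is limited). The gripper opens to 87 mm and grips with 3 to 60 N. Pads are 19 mm wide; open, the fingers measure 117 mm over their backs; the gripper's body (75 mm by 190 mm) begins 51 mm behind the grasp point.
Start: joints at [-84.998, 30.224, 82.088, -0, 67.689, -10.227], TCP at [0.164, -0.603, 0.223] pointing down, gripper open.
Joint ranges: [-176.69, 176.69], [-43.24, 126.21], [12.49, 139.97], [-82, 262], [0, 151.66], [-163.58, 163.58]. Speed limits (degrees/s): [159.86, 159.86, 180, 180, 180, 180].

INTERFACE

Orientations are given as a 3x3 rotation matrix whose columns are the frame's x, y, z axes.
In Python, from rig import readout, capture, camera_model, bot, spot_in, regions_of gives the robot as it stands.
- The arm moves only by the tool send_rows, never from a script. Its argument "moves" is a list that holds one entry, the list of rows, each a list of 7 numbers: the turn, a rotation vector about the tool's x, y, z in degrees, then the shift along the tool's x, y, z in cm, then the opening, from -1 (shut) to 1 (fully open). A call has exactly 5 rows; each row shifts and turns the commanded pose from where the row before left it, along the tool's axes as they then stand; what a row does not reach is not made up. A row lasts 1/10 s, in which the tool goes at most 50 mm and 8.59 degrees, less where a joint would pass 70% of its speed; a pose out of reach is approached as far as the arm can. A call with a gripper value outside its range is refused whole. The fingers move at their own pace and stop on an object; the grip force is fixed at half the most. Time passes only in rows, so rows that do not move let the fingers close, or fill a call up. It gives the time, the measured TCP pose, the force and the opening at its end, in the units of the state.
- readout.read_state(): the state, without advancing time (a new reading comes with each control period).
- capture(name): name is "scene" or "top" or "wrist"; returns the picture (400x640x3 uint8, blue, green, red); there is no depth.
- camera_model(name): a dict with "camera_matrix" (3x3 intrinsics, pixels), "k1" (the pictures are not rectified: a ray, as slopes to the right and down, at radius r is drawn at 1 + k1 r^2 times it, then the intrinsics apply), "pose" (4x4, takes a point from camera to world coordinates). Camera axes: x right, y up, looking along -z (the intrinsics and any distortion apply to the point x, -y, -z); pixel columns grow to the right and rows downward; lengths in m; the calibration is good to about 2 mm. A picture is of the moment at which its call begins: read the wrist's pose just before it. camera_model takes no time and is no camera call; for the wrist camera it gives the pose at the moment of the call.
- bot.hand_in(): hands the job in, once; it reports no verdict.
Trained networks look in the newest picture that a camera, given by its name, has taken for a name from the list of things; names that differ only in an ending like _2 or _b are one class to them, and where a whole thing is asked for, a point or a joint stands for the part that bears it (a point fixed in the world has none). Each returns a list of dicts, best first, with "p" (0 to 1); they miss things now and then, are a little off and sometimes report something else, mostly with a low value. They report only what shows in the picture. A call takes as long as a camera call. They do not tell look-alikes from the thing itself.
- spot_in(camera, thing): "location" ([x, y, z] in m, in world coordinates, good to about 4 mm: the middle of the surface that is visible of it).
- regions_of(camera, thing): "mask" (400x640 bool, what is visible of it).
The state is a dict: "time_s": time; "joint_positions": joint angles; "qvel": joint speeds; "tau": joint torques, N m; "position": TCP position; "tcp_rot": TCP orientation; "force": force on the tool from outside, world axes, zero at the start; "moment": the same for the moment, N m; "opening": opening from 0.0 (shut) to 1.0 (fully open).
Only numpy, scipy, OpenCV 4.12 (cv2) and the standard library are available. Lean on these libraries where they do the work, as an engineer would, in place of code of your own. Each camera call takes 0.05 s, during which the arm holds its last target. There are 200 camera calls.

## Working session

There is one attempt and no reset: what is moved stays moved. The work goes in short steps, Python scripts to look and compute and a tool call to move; the robot and the scene stay as the last step left them, time stands still between calls to the robot, and variables do not carry over. Pictures are saved under pics/ and viewed, about 8 in all and at most 12, crops included, and the job is handed in when it is done.

Besides the shell and the picture viewer there is one more tool, called after "Call:" as name(argument=value, ...) on one line, values as JSON. send_rows: Moves the arm, as the interface text tells. Its arguments: {"type":"object","properties":{"moves":{"type":"array","items":{"type":"array","items":{"type":"array","items":{"type":"number"}}}}},"required":["moves"]}

```bash
ls; mkdir -p pics; python3 - <<'E'
from rig import *
import cv2,numpy as np
s=readout.read_state();print({k:np.round(v,3).tolist() for k,v in s.items()})
for c in("scene","top"):
    im=capture(c);cv2.imwrite(f"pics/{c}0.png",im)
    m=camera_model(c);print(c,np.round(m["pose"],3).tolist(),m["camera_matrix"],m["k1"])
    for t in("board","cake","tray","mug","jar","cup","tin","spatula"):
        print(t,[(np.round(d["location"],3).tolist(),round(d["p"],2)) for d in spot_in(c,t)])
E
```

```text
pics
{'time_s': 0.0, 'joint_positions': [-84.999, 30.281, 82.157, 0.001, 67.688, -10.229], 'qvel': [0.052, 0.083, -0.043, 0.024, 0.028, 0.04], 'tau': [-0.001, -44.004, -17.659, 0.063, 0.058, -0.0], 'position': [0.164, -0.602, 0.222], 'tcp_rot': [[0.965, 0.263, -0.0], [0.263, -0.965, 0.002], [0.0, -0.002, -1.0]], 'force': [0.09, -0.3, 0.584], 'moment': [-0.006, -0.014, 0.041], 'opening': 0.995}
scene [[0.04, -0.597, 0.801, 1.4], [0.999, 0.03, -0.027, -0.027], [-0.007, 0.801, 0.598, 0.74], [0.0, 0.0, 0.0, 1.0]] [[361.17390739   0.         325.51969177]
 [  0.         361.17390739 196.48768284]
 [  0.           0.           1.        ]] -0.07842479265044602
board [([0.214, 0.319, 0.021], 0.97), ([0.349, 0.094, 0.018], 0.96), ([0.534, -0.072, 0.02], 0.89), ([0.264, -0.33, 0.016], 0.74)]
cake [([0.47, -0.304, 0.048], 0.82)]
tray [([0.809, -0.032, 0.066], 0.69)]
mug []
jar [([0.661, 0.326, 0.067], 0.8)]
cup [([0.574, -0.41, 0.034], 0.56), ([0.657, 0.325, 0.066], 0.32)]
tin [([0.462, -0.405, 0.045], 0.95), ([0.471, -0.303, 0.045], 0.43)]
spatula [([0.554, 0.439, 0.003], 0.56)]
top [[-0.018, 0.991, -0.133, 0.274], [-1.0, -0.017, 0.008, 0.004], [0.006, 0.133, 0.991, 1.623], [0.0, 0.0, 0.0, 1.0]] [[500.44363164   0.         319.92879304]
 [  0.         500.44363164 196.05120912]
 [  0.           0.           1.        ]] -0.12921858762117522
board [([0.195, 0.321, 0.016], 0.89), ([0.303, -0.369, 0.021], 0.69), ([0.335, 0.097, 0.017], 0.57), ([0.443, -0.404, 0.058], 0.44)]
cake [([0.448, -0.302, 0.064], 0.55)]
tray [([0.778, -0.037, 0.071], 0.69)]
mug [([0.485, 0.264, 0.028], 0.86)]
jar [([0.63, 0.329, 0.101], 0.71)]
cup [([0.598, -0.411, 0.026], 0.92)]
tin [([0.442, -0.404, 0.057], 0.55), ([0.625, 0.325, 0.099], 0.54)]
spatula [([0.554, 0.436, 0.002], 0.58)]
```

View pics/scene0.png

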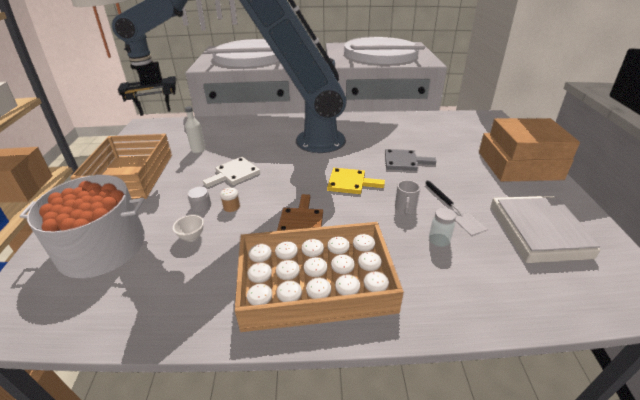

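View pics/top0.png

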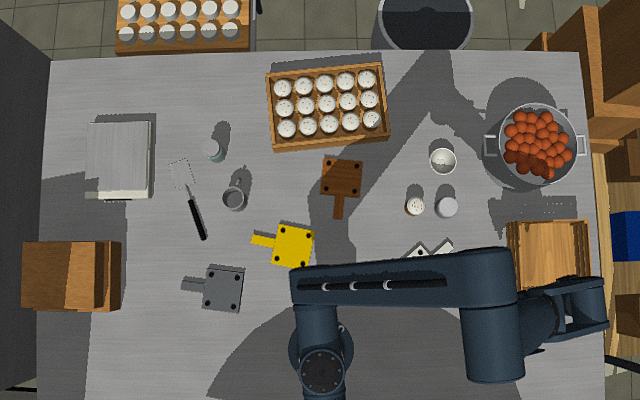

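Scene: the boards are white (scene 232,172 / top 430,250), yellow (350,180 / 293,245), grey (403,158 / 223,287) and brown (300,217 / 341,178). The brown one is the wooden board: its handle points to the robot and its end faces the tray. The loose cake is at scene (230,200), top (415,206). The grey lid beside it, top (446,206), is the tin.

```bash
cat > h.py <<'E'
import numpy as np,cv2
from rig import *
def ray(c,uv,m=None):
    m=m or camera_model(c);K=m["camera_matrix"];P=np.array(m["pose"])
    q=(np.atleast_2d(uv)-[K[0,2],K[1,2]])/[K[0,0],K[1,1]]
    p=q.copy()
    for _ in range(20): p=q/(1+m["k1"]*(p**2).sum(1,keepdims=True))
    d=np.c_[p[:,0],-p[:,1],-np.ones(len(p))]@P[:3,:3].T
    return P[:3,3],d
def onz(c,uv,z,m=None):
    o,d=ray(c,uv,m);return o+d*((z-o[2])/d[:,2])[:,None]
def proj(c,X,m=None):
    m=m or camera_model(c);K=m["camera_matrix"];P=np.array(m["pose"])
    q=(np.atleast_2d(X)-P[:3,3])@P[:3,:3];p=np.c_[q[:,0],-q[:,1]]/-q[:,2:]
    p=p*(1+m["k1"]*(p**2).sum(1,keepdims=True));return p*K[0,0]+[K[0,2],K[1,2]]
def tri(l):
    A=0;b=0
    for o,d in l:
        d=d/np.linalg.norm(d);M=np.eye(3)-np.outer(d,d);A=A+M;b=b+M@o
    return np.linalg.solve(A,b)
E
python3 - <<'E'
import cv2
a=cv2.imread("pics/top0.png")[60:230,250:450];a=cv2.resize(a,None,fx=3.9,fy=3.5,interpolation=3)
cv2.imwrite("pics/c1.png",a[:595,:780])
b=cv2.imread("pics/scene0.png")[180:250,230:400];cv2.imwrite("pics/c2.png",cv2.resize(b,None,fx=4.5,fy=4.5,interpolation=3))
E
```

```text
(no output)
```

View pics/c1.png

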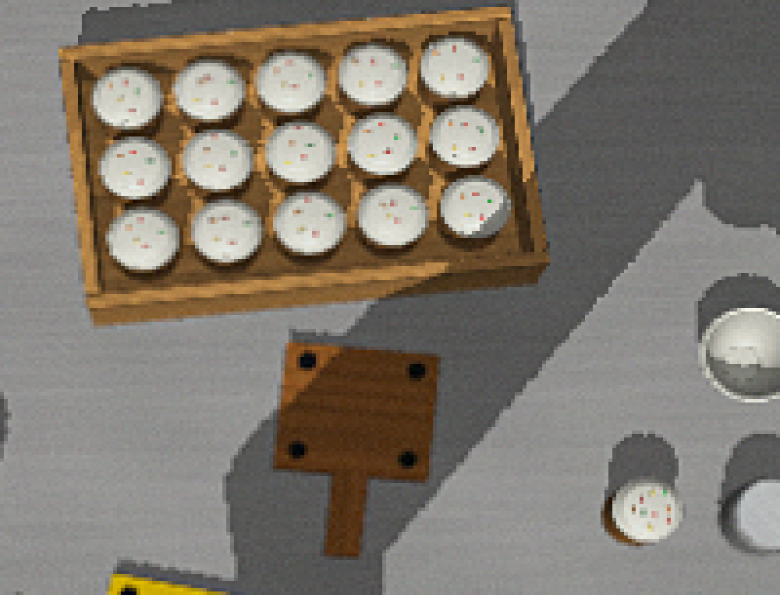

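The enlarged crop shows the brown board: 4 feet up at crop (307,360), (416,371), (297,450), (407,459), and the handle down at (346,515). The tray's near bottom edge runs (95,323) to (547,281). The loose cake is at (645,512).

```bash
python3 - <<'E'
from h import *
def t(p): p=np.array(p,float);return np.c_[250+(p[:,0]+.5)/3.9-.5,60+(p[:,1]+.5)/3.5-.5]
F=onz("top",t([(307,360),(416,371),(297,450),(407,459)]),.022)
print("feet",F.round(4).tolist())
c=F.mean(0);yx=F[:2].mean(0)-F[2:].mean(0);yy=F[[0,2]].mean(0)-F[[1,3]].mean(0)
print("mid",c,"yaw x",np.degrees(np.arctan2(yx[1],yx[0])),np.linalg.norm(yx),"yaw y",np.degrees(np.arctan2(-yy[0],yy[1])),np.linalg.norm(yy))
T=onz("top",t([(95,323),(547,281)]),0);print("tray bottom",T,np.degrees(np.arctan2(-(T[0]-T[1])[0],(T[0]-T[1])[1])),np.linalg.norm(T[0]-T[1]))
T=onz("top",t([(88,296),(546,252)]),.08);print("tray top",T,np.linalg.norm(T[0]-T[1]))
print("handle end",onz("top",t([(343,557)]),.018))
print("cake top",onz("top",t([(647,512)]),.066))
print("feet in scene",proj("scene",F).round(1).tolist())
g=cv2.imread("pics/scene0.png");print([np.round(proj("scene",c),0).tolist()])
E
```

```text
feet [[0.5989, -0.0384, 0.022], [0.587, -0.1294, 0.022], [0.5143, -0.0284, 0.022], [0.5043, -0.1195, 0.022]]
mid [ 0.55110445 -0.0789191   0.022     ] yaw x -6.7874913963828565 0.08423983946630853 yaw y -6.8674789829152925 0.09168441869361607
tray bottom [[ 0.64231129  0.14053174  0.        ]
 [ 0.67697205 -0.2462459   0.        ]] 5.120835362551671 0.388327578637775
tray top [[ 0.64925959  0.13940674  0.08      ]
 [ 0.68425972 -0.23419903  0.08      ]] 0.37524162365159647
handle end [[ 0.41473353 -0.06445611  0.018     ]]
cake top [[ 0.44645505 -0.30915959  0.066     ]]
feet in scene [[312.9, 229.4], [282.4, 227.6], [315.7, 211.3], [286.9, 210.2]]
[[[299.0, 219.0]]]
```

View pics/c2.png

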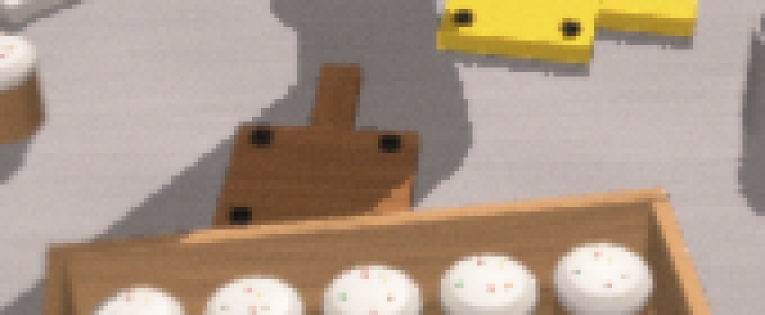

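```bash
cat > plan.py <<'E'
import sys,json,numpy as np
from scipy.spatial.transform import Rotation as R
from rig import readout
R0=R.from_matrix(np.diag([1,-1,-1.]))
def ori(yaw,tilt,flip=0):   # tilt = forward lean of the tool axis in direction yaw; flip = half turn about tool z
    r=R.from_euler('z',yaw,degrees=True)*R.from_euler('y',-tilt,degrees=True)*R0
    return r*R.from_euler('z',180,degrees=True) if flip else r
def plan(wps,start=None):
    """wps: (p,ori,n rows,grip)"""
    s=readout.read_state();p=np.array(s["position"]);r=R.from_matrix(s["tcp_rot"])
    if start: p,r=start
    rows=[]
    for P,o,n,g in wps:
        P=np.array(P,float);a=(r.inv()*o).as_rotvec(degrees=True)
        for k in range(n):
            d=r.inv().apply((P-p)/(n-k))
            t=(r.inv()*o).as_rotvec(degrees=True)/(n-k)
            row=[*np.round(t,1),*np.round(d*100,2)]
            if np.linalg.norm(t)>8.59 or np.linalg.norm(d)>.05: print("!! too fast",np.linalg.norm(t),np.linalg.norm(d))
            p=p+r.apply(np.array(row[3:])/100);r=r*R.from_rotvec(row[:3],degrees=True)
            rows.append([float(x)+0. for x in row]+[g])
    while len(rows)%5: rows.append([0]*6+[rows[-1][6]])
    for i in range(0,len(rows),5): print(json.dumps([rows[i:i+5]]).replace(".0,",",").replace(".0]","]"))
def st():
    s=readout.read_state();r=R.from_matrix(s["tcp_rot"]);z=r.apply([0,0,1]);x=r.apply([1,0,0])
    print("t",round(s["time_s"],2),"p",np.round(s["position"],4),"z",z.round(3),"x",x.round(3),"j",np.round(s["joint_positions"],1),"F",np.round(s["force"],1),"op",round(s["opening"],3))
    return s
E
python3 - <<'E'
from plan import *
plan([((.36,-.36,.23),ori(4,0),10,1),((.42,-.07,.19),ori(-6.8,25),10,1)])
E
```

```text
[[[0, 0, 1.1, 2.53, -1.83, -0.07, 1], [0, 0, 1.1, 2.49, -1.88, -0.07, 1], [0, 0, 1.1, 2.46, -1.93, -0.08, 1], [0, 0, 1.1, 2.42, -1.97, -0.07, 1], [0, 0, 1.1, 2.38, -2.02, -0.08, 1]]]
[[[0, 0, 1.1, 2.34, -2.06, -0.07, 1], [0, 0, 1.2, 2.3, -2.11, -0.08, 1], [0, 0, 1.1, 2.25, -2.16, -0.07, 1], [0, 0, 1.2, 2.21, -2.2, -0.08, 1], [0, 0, 1.1, 2.17, -2.24, -0.07, 1]]]
[[[-0.2, 2.5, 1.1, 0.8, -2.85, 0.4, 1], [-0.2, 2.5, 1.1, 0.73, -2.87, 0.42, 1], [-0.2, 2.5, 1.1, 0.66, -2.88, 0.44, 1], [-0.2, 2.5, 1, 0.58, -2.9, 0.46, 1], [-0.3, 2.5, 1.1, 0.51, -2.91, 0.47, 1]]]
[[[-0.2, 2.5, 1, 0.43, -2.92, 0.48, 1], [-0.3, 2.5, 1.1, 0.36, -2.92, 0.49, 1], [-0.2, 2.5, 1, 0.28, -2.93, 0.49, 1], [-0.3, 2.5, 1.1, 0.21, -2.94, 0.48, 1], [-0.2, 2.4, 1, 0.14, -2.95, 0.48, 1]]]
```

Call:
send_rows(moves=[[[0, 0, 1.1, 2.53, -1.83, -0.07, 1], [0, 0, 1.1, 2.49, -1.88, -0.07, 1], [0, 0, 1.1, 2.46, -1.93, -0.08, 1], [0, 0, 1.1, 2.42, -1.97, -0.07, 1], [0, 0, 1.1, 2.38, -2.02, -0.08, 1]]])

```text
time_s: 1.4
position: [0.2628, -0.4805, 0.2264]
tcp_rot: [[0.986, 0.168, 0.0], [0.168, -0.986, -0.0], [0.0, 0.0, -1.0]]
force: [0.5, -0.3, 0.3]
opening: 1.002
```

Call:
send_rows(moves=[[[0, 0, 1.1, 2.34, -2.06, -0.07, 1], [0, 0, 1.2, 2.3, -2.11, -0.08, 1], [0, 0, 1.1, 2.25, -2.16, -0.07, 1], [0, 0, 1.2, 2.21, -2.2, -0.08, 1], [0, 0, 1.1, 2.17, -2.24, -0.07, 1]]])

```text
time_s: 1.9
position: [0.3607, -0.3591, 0.2302]
tcp_rot: [[0.998, 0.069, 0.0], [0.069, -0.998, -0.0], [0.0, 0.0, -1.0]]
force: [0.4, 0.2, -0.0]
opening: 0.998
```

```bash
python3 -c "
from plan import *
s=st()"
```

```text
t 1.9 p [ 0.3607 -0.3591  0.2302] z [ 0. -0. -1.] x [0.998 0.069 0.   ] j [-57.5  20.7  98.    0.   61.2  28.6] F [ 0.4  0.2 -0. ] op 0.998
```

Call:
send_rows(moves=[[[-0.2, 2.5, 1.1, 0.8, -2.85, 0.4, 1], [-0.2, 2.5, 1.1, 0.73, -2.87, 0.42, 1], [-0.2, 2.5, 1.1, 0.66, -2.88, 0.44, 1], [-0.2, 2.5, 1, 0.58, -2.9, 0.46, 1], [-0.3, 2.5, 1.1, 0.51, -2.91, 0.47, 1]]])

```text
time_s: 2.4
position: [0.3903, -0.2141, 0.2103]
tcp_rot: [[0.975, -0.027, 0.219], [-0.024, -1.0, -0.015], [0.219, 0.01, -0.976]]
force: [-0.7, 0.7, -0.6]
opening: 1.002
```

```bash
python3 -c "
from plan import *
s=st()"
```

```text
t 2.4 p [ 0.3903 -0.2141  0.2103] z [ 0.219 -0.015 -0.976] x [ 0.975 -0.024  0.219] j [-49.7  13.7 115.8  13.5  42.4  32.5] F [-0.7  0.7 -0.6] op 1.002
```

Call:
send_rows(moves=[[[-0.2, 2.5, 1, 0.43, -2.92, 0.48, 1], [-0.3, 2.5, 1.1, 0.36, -2.92, 0.49, 1], [-0.2, 2.5, 1, 0.28, -2.93, 0.49, 1], [-0.3, 2.5, 1.1, 0.21, -2.94, 0.48, 1], [-0.2, 2.4, 1, 0.14, -2.95, 0.48, 1]]])

```text
time_s: 2.9
position: [0.4203, -0.0694, 0.1905]
tcp_rot: [[0.899, -0.119, 0.421], [-0.108, -0.993, -0.051], [0.424, 0.0, -0.905]]
force: [0.4, 0.9, -0.4]
opening: 0.999
```

```bash
python3 -c "
from plan import *
s=st()
from h import *
im=capture('wrist');cv2.imwrite('pics/w1.png',im)"
```

```text
t 2.9 p [ 0.4203 -0.0694  0.1905] z [ 0.421 -0.051 -0.905] x [ 0.899 -0.108  0.424] j [-32.5  12.6 130.1  37.   17.7  30.8] F [ 0.4  0.9 -0.4] op 0.999
```

View pics/w1.png

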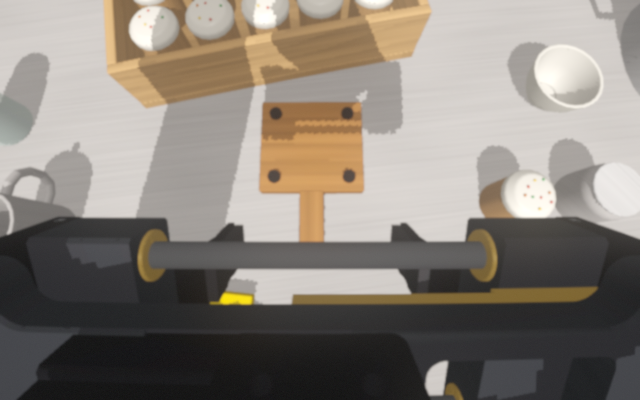

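The wrist view shows the board central (feet at 277,113 to 348,176), its handle at (311,215) between the fingers, and the cake (528,193) to the right. j3 is near its limit, so I fit the arm's kinematics before committing.

```bash
cat > kin.py <<'E'
import numpy as np
from scipy.optimize import least_squares
from scipy.spatial.transform import Rotation as R
LO=np.array([-176.69,-43.24,12.49,-82,0,-163.58]);HI=np.array([176.69,126.21,139.97,262,151.66,163.58])
def fk(q,P):
    y0,a1,d1,L2,ex,L3,Lt=P
    E=lambda a,x:R.from_euler(a,x,degrees=True)
    r1=E('z',q[0]);r2=r1*E('y',q[1]);r3=r2*E('y',q[2]);r5=r3*E('z',S4*q[3])*E('y',q[4])
    w=r1.apply([a1,y0,d1])+r2.apply([0,0,L2])+r3.apply([ex,0,L3])
    return w+r5.apply([0,0,Lt]),r5*E('z',S6*q[5]+C6),w
D=[([-84.999,30.281,82.157,0,67.688,-10.229],[.164,-.602,.222],[.965,.263,0],[0,.002,-1]),
([-57.5,20.7,98,0,61.2,28.6],[.3607,-.3591,.2302],[.998,.069,0],[0,0,-1]),
([-49.7,13.7,115.8,13.5,42.4,32.5],[.3903,-.2141,.2103],[.975,-.024,.219],[.219,-.015,-.976]),
([-32.5,12.6,130.1,37,17.7,30.8],[.4203,-.0694,.1905],[.899,-.108,.424],[.421,-.051,-.905])]
best=None
for S4 in(1,-1):
  for S6 in(1,-1):
    for C6 in(0,90,180,-90):
      rs=[fk(q,[0]*7)[1] for q,*_ in D]
      e=sum(np.linalg.norm(r.apply([1,0,0])-x)+np.linalg.norm(r.apply([0,0,1])-z) for r,(q,p,x,z) in zip(rs,D))
      if best is None or e<best[0]: best=(e,S4,S6,C6)
_,S4,S6,C6=best
f=least_squares(lambda P:np.r_[np.concatenate([(fk(q,P)[0]-p)*1000 for q,p,*_ in D]),(P-np.array([.111,0,.35,.4,0,.4,.3]))*2],[.111,0,.35,.4,0,.4,.3])
PR=f.x
def ik(p,r,q0):
    g=lambda q:np.r_[(fk(q,PR)[0]-p)*100,(fk(q,PR)[1].inv()*r).as_rotvec(degrees=True)*.3]
    b=None
    for q in q0:
        s=least_squares(g,np.clip(q,LO+.1,HI-.1),bounds=(LO,HI))
        if b is None or s.cost<b.cost:b=s
    return b.x,b.cost
if __name__=="__main__":
    print(best,PR.round(4),f.fun.round(1))
E
python3 - <<'E'
import kin
from kin import *
print(kin.best,PR.round(4),kin.f.fun.round(1))
from plan import ori
Q=[D[3][0],[-20,40,90,0,60,80],[-20,40,80,0,110,80],[-20,40,80,0,110,-100],[-20,20,120,40,20,-90]]
def t(n,p,y,a,fl=0):
    q,c=ik(np.array(p),ori(y,a,fl),Q);print(n,a,fl,"q",q.round(0),"cost",round(c,2))
for a in(30,40,50,60): 
    for fl in(0,1): t("pick",(.462,-.068,.012),-6.8,a,fl)
for a in(0,-20,-40,-50,-60):
    for fl in(0,1): t("lean",(.65,-.05,.16),5.2,a,fl)
E
```

```text
(np.float64(0.00923522706158814), 1, 1, 90) [ 1.111e-01 -1.000e-04  2.809e-01  5.847e-01  1.157e-01  3.938e-01
  3.067e-01] [ 0.2  0.1 -0.1 -0.  -0.4  0.4 -0.   0.3 -0.3  0.  -0.1  0.1  0.  -0.
 -0.1  0.4  0.2 -0.   0. ]
pick 30 0 q [-30.  50. 136. 160.  35. -94.] cost 0.0
pick 30 1 q [-30.  50. 136. 160.  35.  86.] cost 0.0
pick 40 0 q [-32.  57. 140. 161.  53. -99.] cost 0.49
pick 40 1 q [-32.  57. 140. 161.  53.  81.] cost 0.49
pick 50 0 q [ -34.   61.  140.  159.   61. -100.] cost 5.48
pick 50 1 q [-34.  61. 140. 159.  61.  80.] cost 5.48
pick 60 0 q [ -52.   82.  140.  133.   87. -118.] cost 13.42
pick 60 1 q [-52.  82. 140. 133.  87.  62.] cost 13.42
lean 0 0 q [-14.  36.  81.  -0.  62.  71.] cost 0.0
lean 0 1 q [ -14.   36.   81.   -0.   62. -109.] cost 0.0
lean -20 0 q [-12.  45.  64.  -6.  89.  74.] cost 0.0
lean -20 1 q [ -12.   45.   64.   -6.   89. -106.] cost 0.0
lean -40 0 q [-10.  56.  48. -10. 114.  74.] cost 0.0
lean -40 1 q [ -10.   56.   48.  -10.  114. -106.] cost 0.0
lean -50 0 q [ -9.  62.  40. -14. 126.  73.] cost 0.0
lean -50 1 q [  -9.   62.   40.  -14.  126. -107.] cost 0.0
lean -60 0 q [ -9.  68.  33. -18. 137.  70.] cost 0.0
lean -60 1 q [  -9.   68.   33.  -18.  137. -110.] cost 0.0
```

```bash
python3 - <<'E'
from kin import *
from plan import ori
Q=[[-30,20,125,20,20,60],[-20,40,90,0,60,80],[-20,40,80,0,110,80],[-20,40,80,0,110,-100],[-20,30,110,60,60,-90],[-20,30,110,-60,60,-90],[-20,30,110,60,60,0],[-20,30,110,-60,60,0],[-20,30,110,-60,60,120],[-20,30,110,60,60,120]]
def t(n,p,y,a,fl=0):
    q,c=ik(np.array(p),ori(y,a,fl),Q);print(n,y,a,fl,"q",q.round(0),"cost",round(c,2),"w",fk(q,PR)[2].round(2))
for a in(10,15,20,25): t("pick",(.466,-.069,.008),-6.8,a)
for x in (.58,.62):
  for a in(-60,-65,-70,-75): t(f"stand{x}",(x,-.05,.14),5.2,a)
for a in(30,45,55):
  for y in(90,-90):
    for fl in(0,1): t("side",(.5,-.13 if y>0 else .07,.012),y,a,fl)
E
```

```text
pick -6.8 10 0 q [-24.  41. 120.  18.  10.  55.] cost 0.0 w [ 0.41 -0.06  0.31]
pick -6.8 15 0 q [-25.  42. 124.  93.   5. -21.] cost 0.0 w [ 0.39 -0.06  0.3 ]
pick -6.8 20 0 q [-27.  44. 128. 147.  12. -76.] cost 0.0 w [ 0.36 -0.06  0.3 ]
pick -6.8 25 0 q [-28.  46. 131. 157.  23. -88.] cost 0.0 w [ 0.34 -0.05  0.29]
stand0.58 5.2 -60 0 q [ -9.  62.  50. -15. 126.  73.] cost 0.0 w [ 0.84 -0.03  0.29]
stand0.58 5.2 -65 0 q [ -9.  65.  47. -17. 131.  73.] cost 0.0 w [ 0.86 -0.02  0.27]
stand0.58 5.2 -70 0 q [ -9.  68.  45. -19. 135.  71.] cost 0.0 w [ 0.87 -0.02  0.24]
stand0.58 5.2 -75 0 q [ -9.  70.  43. -21. 140.  70.] cost 0.0 w [ 0.88 -0.02  0.22]
stand0.62 5.2 -60 0 q [ -9.  66.  41. -16. 131.  72.] cost 0.0 w [ 0.88 -0.03  0.29]
stand0.62 5.2 -65 0 q [ -9.  69.  38. -18. 136.  70.] cost 0.0 w [ 0.9  -0.02  0.27]
stand0.62 5.2 -70 0 q [ -9.  72.  35. -21. 141.  69.] cost 0.0 w [ 0.91 -0.02  0.24]
stand0.62 5.2 -75 0 q [ -8.  74.  32. -24. 146.  66.] cost 0.0 w [ 0.92 -0.02  0.22]
side 90 30 0 q [-41.  49.  97.  27.  58. -60.] cost 0.0 w [ 0.5  -0.28  0.28]
side 90 30 1 q [-41.  49.  97.  27.  58. 120.] cost 0.0 w [ 0.5  -0.28  0.28]
side -90 30 0 q [  12.   48.  101.  -42.   47. -134.] cost 0.0 w [0.5  0.22 0.28]
side -90 30 1 q [ 12.  48. 101. -42.  47.  46.] cost 0.0 w [0.5  0.22 0.28]
side 90 45 0 q [-45.  54.  92.  32.  72. -66.] cost 0.0 w [ 0.5  -0.35  0.23]
side 90 45 1 q [-45.  54.  92.  32.  72. 114.] cost 0.0 w [ 0.5  -0.35  0.23]
side -90 45 0 q [  19.   54.   97.  -51.   60. -123.] cost 0.0 w [0.5  0.29 0.23]
side -90 45 1 q [ 19.  54.  97. -51.  60.  57.] cost 0.0 w [0.5  0.29 0.23]
side 90 55 0 q [-47.  59.  88.  34.  81. -68.] cost 0.0 w [ 0.5  -0.38  0.19]
side 90 55 1 q [-47.  59.  88.  34.  81. 112.] cost 0.0 w [ 0.5  -0.38  0.19]
side -90 55 0 q [  22.   58.   93.  -54.   69. -118.] cost 0.0 w [0.5  0.32 0.19]
side -90 55 1 q [ 22.  58.  93. -54.  69.  62.] cost 0.0 w [0.5  0.32 0.19]
```

Direct tipping isn't reachable, because a forward-tilted pick is limited near the base. My plan:
1. Pick the handle with the tool vertical and set the board down turned, with its handle to -y.
2. Regrasp with about 50° of side tilt, raise it, and turn it to the tray.

```bash
python3 - <<'E'
from plan import *
plan([((.466,-.069,.10),ori(-6.8,0),10,1),((.466,-.069,.005),ori(-6.8,0),5,1)])
E
```

```text
[[[0, -2.5, 0, 0.08, 0, 1.01, 1], [0, -2.5, 0, 0.12, 0, 1.01, 1], [0, -2.5, 0, 0.17, 0, 1, 1], [-0.1, -2.5, 0, 0.21, 0, 0.99, 1], [0, -2.5, 0, 0.25, 0, 0.98, 1]]]
[[[-0.1, -2.4, 0, 0.3, 0, 0.97, 1], [0, -2.5, 0, 0.34, 0, 0.96, 1], [-0.1, -2.4, 0, 0.38, -0.01, 0.94, 1], [0, -2.5, 0.1, 0.42, -0.01, 0.92, 1], [-0.1, -2.4, 0, 0.45, 0, 0.91, 1]]]
[[[0, 0, 0, 0, 0, 1.9, 1], [0, 0, 0, 0, 0, 1.9, 1], [0, 0, 0, 0, 0, 1.9, 1], [0, 0, 0, 0, -0.01, 1.9, 1], [0.1, 0, 0, -0.01, 0, 1.9, 1]]]
```

Call:
send_rows(moves=[[[0, -2.5, 0, 0.08, 0, 1.01, 1], [0, -2.5, 0, 0.12, 0, 1.01, 1], [0, -2.5, 0, 0.17, 0, 1, 1], [-0.1, -2.5, 0, 0.21, 0, 0.99, 1], [0, -2.5, 0, 0.25, 0, 0.98, 1]]])

```text
time_s: 3.45
position: [0.4453, -0.0733, 0.1459]
tcp_rot: [[0.97, -0.118, 0.213], [-0.115, -0.993, -0.027], [0.215, 0.002, -0.977]]
force: [-0.0, 0.4, 1.1]
opening: 1.003
```

Call:
send_rows(moves=[[[-0.1, -2.4, 0, 0.3, 0, 0.97, 1], [0, -2.5, 0, 0.34, 0, 0.96, 1], [-0.1, -2.4, 0, 0.38, -0.01, 0.94, 1], [0, -2.5, 0.1, 0.42, -0.01, 0.92, 1], [-0.1, -2.4, 0, 0.45, 0, 0.91, 1]]])

```text
time_s: 3.95
position: [0.4702, -0.0763, 0.1016]
tcp_rot: [[0.993, -0.121, 0.003], [-0.121, -0.993, -0.007], [0.004, 0.007, -1.0]]
force: [-0.2, 0.7, -0.4]
opening: 0.998
```

Call:
send_rows(moves=[[[0, 0, 0, 0, 0, 1.9, 1], [0, 0, 0, 0, 0, 1.9, 1], [0, 0, 0, 0, 0, 1.9, 1], [0, 0, 0, 0, 0, 1.9, 1], [0, 0, 0, 0, 0, 1.9, 1]]])

```text
time_s: 4.45
position: [0.4705, -0.0769, 0.0061]
tcp_rot: [[0.993, -0.12, 0.005], [-0.12, -0.993, -0.007], [0.005, 0.007, -1.0]]
force: [0.5, 0.0, 0.4]
opening: 0.997
```

Call:
send_rows(moves=[[[0, 0, 0, 0, 0, 0, -1], [0, 0, 0, 0, 0, 0, -1], [0, 0, 0, 0, 0, 0, -1], [0, 0, 0, 0, 0, 0, -1], [0, 0, 0, 0, 0, 0, -1]]])

```text
time_s: 4.95
position: [0.4704, -0.0766, 0.0075]
tcp_rot: [[0.993, -0.12, 0.005], [-0.12, -0.993, -0.007], [0.006, 0.007, -1.0]]
force: [0.2, -0.0, -0.8]
opening: 0.632
```

```bash
python3 - <<'E'
from plan import *
s=st()
p=np.array(s["position"])
plan([(p+[0,0,.06],ori(-6.8,0),5,-1)])
E
```

```text
t 4.95 p [ 0.4704 -0.0766  0.0075] z [ 0.005 -0.007 -1.   ] x [ 0.993 -0.12   0.006] j [-22.5  41.5 112.1  -0.6  25.9  74.9] F [ 0.2 -0.  -0.8] op 0.632
[[[0.1, -0.1, 0, 0.01, 0.01, -1.2, -1], [0.1, -0.1, 0, 0, 0.01, -1.2, -1], [0.1, 0, 0, 0, 0, -1.2, -1], [0, -0.1, -0.1, 0.01, 0, -1.2, -1], [0.1, 0, 0, 0, 0, -1.2, -1]]]
```

Call:
send_rows(moves=[[[0, 0, 0, 0, 0, 0, -1], [0, 0, 0, 0, 0, 0, -1], [0, 0, 0, 0, 0, 0, -1], [0, 0, 0, 0, 0, 0, -1], [0, 0, 0, 0, 0, 0, -1]]])

```text
time_s: 5.45
position: [0.4697, -0.0761, 0.0069]
tcp_rot: [[0.993, -0.12, 0.003], [-0.12, -0.993, -0.006], [0.004, 0.006, -1.0]]
force: [-0.9, 3.4, 5.2]
opening: 0.347
```

Call:
send_rows(moves=[[[0, 0, 0, 0, 0, 0, -1], [0, 0, 0, 0, 0, -1, -1], [0, 0, 0, 0, 0, -1.5, -1], [0, 0, 0, 0, 0, -1.5, -1], [0, 0, 0, 0, 0, -1.5, -1]]])

```text
time_s: 5.95
position: [0.4693, -0.0763, 0.0622]
tcp_rot: [[0.993, -0.121, 0.003], [-0.121, -0.993, -0.007], [0.004, 0.006, -1.0]]
force: [0.8, 0.3, -2.6]
opening: 0.342
```

```bash
python3 - <<'E'
from plan import *
from h import *
s=st()
a=capture("top")[100:260,250:450];b=capture("scene")[160:260,230:400]
cv2.imwrite("pics/c3.png",np.vstack([cv2.resize(a,(600,300)),cv2.resize(b,(600,300))]))
p=np.array(s["position"])
plan([((.46,-.13,.09),ori(40,0),8,-1),((.505,-.085,.09),ori(90,0),7,-1)])
E
```

```text
t 5.95 p [ 0.4693 -0.0763  0.0622] z [ 0.003 -0.007 -1.   ] x [ 0.993 -0.121  0.004] j [-22.5  34.9 111.1  -0.5  33.7  74.8] F [ 0.8  0.3 -2.6] op 0.342
[[[0.1, 0, -5.9, -0.05, 0.68, -0.33, -1], [0.1, 0, -5.9, -0.12, 0.67, -0.33, -1], [0.1, 0, -5.9, -0.19, 0.65, -0.33, -1], [0.1, -0.1, -5.8, -0.25, 0.63, -0.33, -1], [0.1, 0, -5.9, -0.32, 0.6, -0.34, -1]]]
[[[0, -0.1, -5.8, -0.38, 0.57, -0.34, -1], [0.1, 0, -5.9, -0.43, 0.52, -0.33, -1], [0, -0.1, -5.8, -0.48, 0.48, -0.34, -1], [0, 0, -7.1, 0.91, -0.08, 0, -1], [0, 0, -7.2, 0.91, 0.03, 0, -1]]]
[[[0, 0, -7.1, 0.9, 0.15, 0, -1], [0, 0, -7.2, 0.87, 0.25, 0, -1], [0, 0, -7.1, 0.83, 0.36, 0, -1], [0, 0, -7.2, 0.78, 0.46, 0, -1], [0, 0, -7.1, 0.72, 0.56, 0, -1]]]
```

View pics/c3.png

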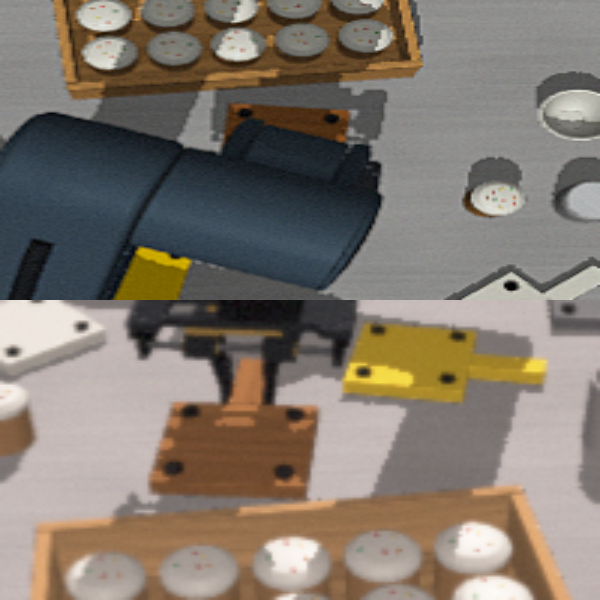

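Scene crop: the board is held by its handle and lifted, still roughly level, with its feet at crop (191,411), (295,414), (173,467), (284,471). I'll fit the droop from these.

```bash
cat > bfit.py <<'E'
from h import *
from scipy.optimize import least_squares
from scipy.spatial.transform import Rotation as R
FT=np.array([(sx*.042,sy*.046,.022) for sx in(1,-1) for sy in(1,-1)])  # board frame (plain face origin): ++ +- -+ --
def fit(cam,uv,p0,r0,X=FT,free=(1,1,1,1,1,1)):
    m=camera_model(cam);k=np.array(free,float)
    g=lambda v:np.r_[(proj(cam,R.from_rotvec(v[3:]*k[3:]).__mul__(r0).apply(X)+p0+v[:3]*k[:3]*.1,m)-uv).ravel(),(1-k)*v]
    s=least_squares(g,np.zeros(6));r=R.from_rotvec(s.x[3:]*k[3:])*r0
    return p0+s.x[:3]*k[:3]*.1,r,np.sqrt(2*s.cost/len(uv))
E
python3 - <<'E'
from bfit import *
c=np.array([(173,467),(284,471),(191,411),(295,414)],float);uv=np.c_[230+c[:,0]*170/600,160+(c[:,1]-300)/3]
# image right is +y: order ++ +- -+ --
uv=uv[[1,0,3,2]]
p,r,e=fit("scene",uv,np.array([.55,-.08,.055]),R.from_euler('z',-6.8,degrees=True))
print(p,r.as_matrix().round(3).tolist(),e, "pitch",np.degrees(np.arcsin(-r.as_matrix()[2,0])))
print("grasp pt in board",r.inv().apply(np.array([.4693,-.0763,.0622])-p))
E
```

```text
[ 0.54960177 -0.08391345  0.04987775] [[0.99, 0.127, 0.063], [-0.126, 0.992, -0.023], [-0.066, 0.015, 0.998]] 0.06508282596661574 pitch 3.7666456981855467
grasp pt in board [-0.08125503 -0.00250563  0.007037  ]
```

Call:
send_rows(moves=[[[0.1, 0, -5.9, -0.05, 0.68, -0.33, -1], [0.1, 0, -5.9, -0.12, 0.67, -0.33, -1], [0.1, 0, -5.9, -0.19, 0.65, -0.33, -1], [0.1, -0.1, -5.8, -0.25, 0.63, -0.33, -1], [0.1, 0, -5.9, -0.32, 0.6, -0.34, -1]]])

```text
time_s: 6.55
position: [0.4625, -0.1097, 0.0778]
tcp_rot: [[0.922, 0.386, -0.0], [0.386, -0.922, 0.002], [0.0, -0.002, -1.0]]
force: [1.1, 0.9, -1.6]
opening: 0.342
```

Call:
send_rows(moves=[[[0, -0.1, -5.8, -0.38, 0.57, -0.34, -1], [0.1, 0, -5.9, -0.43, 0.52, -0.33, -1], [0, -0.1, -5.8, -0.48, 0.48, -0.34, -1], [0, 0, -7.1, 0.91, -0.08, 0, -1], [0, 0, -7.2, 0.91, 0.03, 0, -1]]])

```text
time_s: 7.05
position: [0.4717, -0.1169, 0.0879]
tcp_rot: [[0.581, 0.814, -0.004], [0.814, -0.581, 0.001], [-0.001, -0.004, -1.0]]
force: [1.2, 0.6, -2.5]
opening: 0.339
```

Call:
send_rows(moves=[[[0, 0, -7.1, 0.9, 0.15, 0, -1], [0, 0, -7.2, 0.87, 0.25, 0, -1], [0, 0, -7.1, 0.83, 0.36, 0, -1], [0, 0, -7.2, 0.78, 0.46, 0, -1], [0, 0, -7.1, 0.72, 0.56, 0, -1]]])

```text
time_s: 7.55
position: [0.504, -0.0842, 0.0876]
tcp_rot: [[-0.005, 1.0, -0.004], [1.0, 0.005, 0.001], [0.001, -0.004, -1.0]]
force: [0.8, 0.2, -2.0]
opening: 0.339
```

```bash
python3 - <<'E'
from plan import *
s=st()
p=np.array(s["position"]);q=p*1;q[2]=.009
plan([(q,ori(90,0),9,-1),(q,ori(90,0),1,.1)])
E
```

```text
t 7.55 p [ 0.504  -0.0842  0.0876] z [-0.004  0.001 -1.   ] x [-0.005  1.     0.001] j [-22.   33.8 104.9  -0.   41.5 -22.3] F [ 0.8  0.2 -2. ] op 0.339
[[[0, 0, 0, 0, 0, 0.87, -1], [0, 0, 0, 0, 0, 0.87, -1], [0, 0, 0, 0, 0, 0.87, -1], [0, 0, 0, 0, 0.01, 0.87, -1], [0, 0, 0.1, 0, 0, 0.88, -1]]]
[[[-0.1, 0, 0, 0, 0.01, 0.87, -1], [0, 0, 0.1, 0, 0, 0.88, -1], [-0.1, 0, 0, 0, 0, 0.87, -1], [0, -0.1, 0.1, -0.01, 0, 0.88, -1], [0, 0, 0, 0, 0, 0, 0.1]]]
```

Call:
send_rows(moves=[[[0, 0, 0, 0, 0, 0.87, -1], [0, 0, 0, 0, 0, 0.87, -1], [0, 0, 0, 0, 0, 0.87, -1], [0, 0, 0, 0, 0, 0.87, -1], [0, 0, 0, 0, 0, 0.87, -1]]])

```text
time_s: 8.05
position: [0.5035, -0.0845, 0.0438]
tcp_rot: [[0.001, 1.0, -0.004], [1.0, -0.001, 0.001], [0.001, -0.004, -1.0]]
force: [-0.7, 0.5, -2.4]
opening: 0.339
```

Call:
send_rows(moves=[[[0, 0, 0, 0, 0, 0.87, -1], [0, 0, 0, 0, 0, 0.87, -1], [0, 0, 0, 0, 0, 0.87, -1], [0, 0, 0, 0, 0, 0.87, -1], [0, 0, 0, 0, 0, 0, -1]]])

```text
time_s: 8.55
position: [0.5037, -0.0843, 0.0092]
tcp_rot: [[0.001, 1.0, -0.004], [1.0, -0.001, 0.002], [0.002, -0.004, -1.0]]
force: [0.4, -1.2, -0.2]
opening: 0.342
```

Call:
send_rows(moves=[[[0, 0, 0, 0, 0, 0, 0.2], [0, 0, 0, 0, 0, 0, 0.2], [0, 0, 0, 0, 0, 0, 0.2], [0, 0, 0, 0, 0, -0.6, 0.2], [0, 0, 0, 0, 0, -0.6, 0.2]]])

```text
time_s: 9.05
position: [0.5038, -0.0842, 0.0227]
tcp_rot: [[0.0, 1.0, -0.003], [1.0, -0.0, 0.001], [0.001, -0.003, -1.0]]
force: [0.6, -0.0, 0.6]
opening: 0.592
```

```bash
python3 - <<'E'
from plan import *
s=st()
plan([((.504,-.087,.024),ori(90,50),8,.2),((.504,-.087,.012),ori(90,50),2,.2)])
E
```

```text
t 9.05 p [ 0.5038 -0.0842  0.0227] z [-0.003  0.001 -1.   ] x [0.    1.    0.001] j [-22.   40.8 106.5  -0.   32.9 -22. ] F [ 0.6 -0.   0.6] op 0.592
[[[0, 6.2, 0, -0.04, 0, -0.02, 0.2], [0, 6.2, 0, -0.03, 0, -0.02, 0.2], [0, 6.3, 0, -0.03, 0, -0.02, 0.2], [0, 6.2, 0, -0.03, 0, -0.03, 0.2], [0, 6.3, 0, -0.02, 0, -0.03, 0.2]]]
[[[0, 6.2, 0, -0.02, 0, -0.03, 0.2], [-0.1, 6.3, -0.1, -0.02, 0.01, -0.03, 0.2], [0, 6.2, 0, -0.02, 0, -0.04, 0.2], [0, 0, 0, -0.46, 0, 0.39, 0.2], [0, 0, 0, -0.46, 0.01, 0.38, 0.2]]]
```

Call:
send_rows(moves=[[[0, 6.2, 0, -0.04, 0, -0.02, 0.2], [0, 6.2, 0, -0.03, 0, -0.02, 0.2], [0, 6.3, 0, -0.03, 0, -0.02, 0.2], [0, 6.2, 0, -0.03, 0, -0.03, 0.2], [0, 6.3, 0, -0.02, 0, -0.03, 0.2]]])

```text
time_s: 9.55
position: [0.5046, -0.0866, 0.0243]
tcp_rot: [[0.0, 1.0, 0.0], [0.853, -0.0, 0.522], [0.522, -0.0, -0.853]]
force: [0.0, -0.5, 0.6]
opening: 0.598
```

Call:
send_rows(moves=[[[0, 6.2, 0, -0.02, 0, -0.03, 0.2], [-0.1, 6.3, -0.1, -0.02, 0.01, -0.03, 0.2], [0, 6.2, 0, -0.02, 0, -0.04, 0.2], [0, 0, 0, 0, 0, 0, 0.2], [0, 0, 0, 0, 0, 0, 0.2]]])

```text
time_s: 10.05
position: [0.5039, -0.0873, 0.0234]
tcp_rot: [[0.001, 1.0, -0.0], [0.644, -0.001, 0.765], [0.765, -0.001, -0.644]]
force: [-0.2, 0.4, 1.0]
opening: 0.6
```

```bash
python3 - <<'E'
from plan import *
s=st()
plan([((.504,-.087,.012),ori(90,50),5,.2)])
E
```

```text
t 10.05 p [ 0.5039 -0.0873  0.0234] z [-0.     0.765 -0.644] x [0.001 0.644 0.765] j [-43.2  54.7  93.8  35.5  73.9 -66.6] F [-0.2  0.4  1. ] op 0.6
[[[0, 0, 0, -0.17, 0, 0.15, 0.2], [0, 0, 0, -0.17, 0, 0.15, 0.2], [0, 0, 0, -0.17, 0, 0.15, 0.2], [0, 0.1, 0, -0.17, 0.01, 0.15, 0.2], [0, 0, -0.1, -0.17, 0, 0.15, 0.2]]]
```

Call:
send_rows(moves=[[[0, 0, 0, -0.17, 0, 0.15, 0.2], [0, 0, 0, -0.17, 0, 0.15, 0.2], [0, 0, 0, -0.17, 0, 0.15, 0.2], [0, 0, 0, -0.17, 0, 0.15, 0.2], [0, 0, 0, -0.17, 0, 0.15, 0.2]]])

```text
time_s: 10.55
position: [0.504, -0.0865, 0.0121]
tcp_rot: [[-0.0, 1.0, -0.001], [0.644, 0.001, 0.765], [0.765, -0.0, -0.644]]
force: [0.6, 0.1, 0.2]
opening: 0.602
```

Call:
send_rows(moves=[[[0, 0, 0, 0, 0, 0, -1], [0, 0, 0, 0, 0, 0, -1], [0, 0, 0, 0, 0, 0, -1], [0, 0, 0, 0, 0, 0, -1], [0, 0, 0, 0, 0, 0, -1]]])

```text
time_s: 11.05
position: [0.504, -0.0869, 0.0121]
tcp_rot: [[0.0, 1.0, -0.0], [0.643, -0.0, 0.766], [0.766, -0.0, -0.643]]
force: [-0.2, 0.5, -0.3]
opening: 0.342
```

```bash
python3 - <<'E'
from plan import *
s=st()
from kin import *
wp=[((.504,-.087,.06),ori(90,50),3,-1),((.50,-.09,.22),ori(90,0),12,-1),((.47,-.05,.25),ori(5.2,0),15,-1),((.55,-.05,.22),ori(5.2,-30),7,-1),((.57,-.045,.20),ori(5.2,-55),8,-1),((.67,-.04,.165),ori(5.2,-55),10,-1),((.67,-.04,.145),ori(5.2,-55),5,-1)]
q=np.array(s["joint_positions"])
for P,o,n,g in wp:
    q,c=ik(np.array(P),o,[q]);print(P,q.round(0),round(c,3))
plan(wp[:3])
E
```

```text
t 11.05 p [ 0.504  -0.0869  0.0121] z [-0.     0.766 -0.643] x [0.    0.643 0.766] j [-43.2  55.9  93.7  35.7  73.2 -67.3] F [-0.2  0.5 -0.3] op 0.342
(0.504, -0.087, 0.06) [-43.  51.  94.  35.  77. -65.] 0.0
(0.5, -0.09, 0.22) [-23.  21.  99.   0.  60. -23.] 0.0
(0.47, -0.05, 0.25) [-20.  16. 101.   0.  62.  65.] 0.0
(0.55, -0.05, 0.22) [-12.  39.  72.  -9.  98.  74.] 0.0
(0.57, -0.045, 0.2) [ -9.  55.  54. -14. 124.  73.] 0.0
(0.67, -0.04, 0.165) [ -8.  67.  30. -16. 136.  71.] 0.0
(0.67, -0.04, 0.145) [ -8.  68.  31. -15. 134.  72.] 0.0
[[[0, 0, 0, 1.22, 0, -1.03, -1], [0, 0, 0, 1.22, 0, -1.03, -1], [0, 0, 0, 1.22, 0, -1.03, -1], [0, -4.2, 0, 1, -0.03, -0.88, -1], [0, -4.2, 0, 0.94, -0.03, -0.95, -1]]]
[[[0, -4.2, 0, 0.87, -0.03, -1.01, -1], [0, -4.2, 0, 0.79, -0.03, -1.08, -1], [0, -4.1, 0, 0.71, -0.04, -1.13, -1], [0, -4.2, 0, 0.63, -0.03, -1.18, -1], [0, -4.1, 0, 0.54, -0.04, -1.22, -1]]]
[[[0, -4.2, 0, 0.45, -0.03, -1.25, -1], [0, -4.1, 0, 0.35, -0.04, -1.28, -1], [0, -4.2, 0, 0.26, -0.03, -1.31, -1], [0, -4.1, 0, 0.17, -0.04, -1.32, -1], [0, -4.2, 0, 0.07, -0.03, -1.34, -1]]]
[[[0, 0, 5.7, 0.27, -0.2, -0.2, -1], [0, 0, 5.6, 0.24, -0.23, -0.2, -1], [0, 0, 5.7, 0.22, -0.25, -0.2, -1], [0, 0, 5.6, 0.2, -0.27, -0.2, -1], [0, 0, 5.7, 0.17, -0.29, -0.2, -1]]]
[[[0, 0, 5.6, 0.14, -0.3, -0.2, -1], [0, 0, 5.7, 0.11, -0.31, -0.2, -1], [0, 0, 5.6, 0.08, -0.32, -0.2, -1], [0, 0, 5.7, 0.05, -0.33, -0.2, -1], [0, 0, 5.6, 0.01, -0.33, -0.2, -1]]]
[[[0, 0, 5.7, -0.02, -0.33, -0.2, -1], [0, 0, 5.6, -0.05, -0.33, -0.2, -1], [0, 0, 5.7, -0.09, -0.32, -0.2, -1], [0, 0, 5.6, -0.12, -0.32, -0.2, -1], [0, 0, 5.7, -0.15, -0.3, -0.2, -1]]]
```

Call:
send_rows(moves=[[[0, 0, 0, 1.22, 0, -1.03, -1], [0, 0, 0, 1.22, 0, -1.03, -1], [0, 0, 0, 1.22, 0, -1.03, -1], [0, -4.2, 0, 1, -0.03, -0.88, -1], [0, -4.2, 0, 0.94, -0.03, -0.95, -1]]])

```text
time_s: 11.55
position: [0.5035, -0.0883, 0.0881]
tcp_rot: [[0.001, 1.0, 0.001], [0.751, -0.001, 0.661], [0.661, 0.0, -0.751]]
force: [-0.3, 0.9, -1.7]
opening: 0.34
```

Call:
send_rows(moves=[[[0, -4.2, 0, 0.87, -0.03, -1.01, -1], [0, -4.2, 0, 0.79, -0.03, -1.08, -1], [0, -4.1, 0, 0.71, -0.04, -1.13, -1], [0, -4.2, 0, 0.63, -0.03, -1.18, -1], [0, -4.1, 0, 0.54, -0.04, -1.22, -1]]])

```text
time_s: 12.05
position: [0.5011, -0.0882, 0.1556]
tcp_rot: [[0.0, 1.0, 0.0], [0.936, -0.0, 0.352], [0.352, 0.0, -0.936]]
force: [-0.3, -0.1, -3.6]
opening: 0.34
```

Call:
send_rows(moves=[[[0, -4.2, 0, 0.45, -0.03, -1.25, -1], [0, -4.1, 0, 0.35, -0.04, -1.28, -1], [0, -4.2, 0, 0.26, -0.03, -1.31, -1], [0, -4.1, 0, 0.17, -0.04, -1.32, -1], [0, -4.2, 0, 0.07, -0.03, -1.34, -1]]])

```text
time_s: 12.55
position: [0.4985, -0.0892, 0.2219]
tcp_rot: [[0.001, 1.0, -0.001], [1.0, -0.001, -0.003], [-0.003, -0.001, -1.0]]
force: [0.2, -0.9, -2.5]
opening: 0.34
```

Call:
send_rows(moves=[[[0, 0, 5.7, 0.27, -0.2, -0.2, -1], [0, 0, 5.6, 0.24, -0.23, -0.2, -1], [0, 0, 5.7, 0.22, -0.25, -0.2, -1], [0, 0, 5.6, 0.2, -0.27, -0.2, -1], [0, 0, 5.7, 0.17, -0.29, -0.2, -1]]])

```text
time_s: 13.05
position: [0.4881, -0.0755, 0.2311]
tcp_rot: [[0.478, 0.878, -0.002], [0.878, -0.478, 0.001], [-0.001, -0.002, -1.0]]
force: [-0.3, -0.1, -2.9]
opening: 0.338
```

Call:
send_rows(moves=[[[0, 0, 5.6, 0.14, -0.3, -0.2, -1], [0, 0, 5.7, 0.11, -0.31, -0.2, -1], [0, 0, 5.6, 0.08, -0.32, -0.2, -1], [0, 0, 5.7, 0.05, -0.33, -0.2, -1], [0, 0, 5.6, 0.01, -0.33, -0.2, -1]]])

```text
time_s: 13.55
position: [0.4781, -0.0623, 0.241]
tcp_rot: [[0.837, 0.548, -0.002], [0.548, -0.837, 0.001], [-0.002, -0.002, -1.0]]
force: [-0.2, 0.2, -2.2]
opening: 0.337
```

Call:
send_rows(moves=[[[0, 0, 5.7, -0.02, -0.33, -0.2, -1], [0, 0, 5.6, -0.05, -0.33, -0.2, -1], [0, 0, 5.7, -0.09, -0.32, -0.2, -1], [0, 0, 5.6, -0.12, -0.32, -0.2, -1], [0, 0, 5.7, -0.15, -0.3, -0.2, -1]]])

```text
time_s: 14.05
position: [0.4679, -0.0489, 0.2509]
tcp_rot: [[0.996, 0.085, -0.003], [0.085, -0.996, 0.001], [-0.003, -0.001, -1.0]]
force: [-0.1, -0.9, -2.3]
opening: 0.337
```

```bash
python3 - <<'E'
from plan import *
s=st()
plan([((.54,-.05,.22),ori(5.2,-30),7,-1),((.56,-.045,.20),ori(5.2,-55),8,-1)])
E
```

```text
t 14.05 p [ 0.4679 -0.0489  0.2509] z [-0.003  0.001 -1.   ] x [ 0.996  0.085 -0.003] j [-19.6  16.2 101.4  -0.   62.6  65.5] F [-0.1 -0.9 -2.3] op 0.337
[[[0, -4.3, 0, 1.03, 0.1, 0.44, -1], [0, -4.3, 0, 1.06, 0.1, 0.36, -1], [0, -4.3, -0.1, 1.08, 0.11, 0.28, -1], [0, -4.2, 0, 1.1, 0.11, 0.2, -1], [-0.1, -4.3, -0.1, 1.11, 0.11, 0.12, -1]]]
[[[0, -4.2, 0, 1.11, 0.1, 0.03, -1], [0, -4.3, -0.1, 1.11, 0.11, -0.04, -1], [0, -3.1, 0, 0.35, -0.04, 0.09, -1], [0, -3.1, 0, 0.35, -0.04, 0.07, -1], [0, -3.1, 0, 0.35, -0.04, 0.05, -1]]]
[[[0, -3.1, 0, 0.35, -0.04, 0.03, -1], [0, -3.1, 0, 0.36, -0.04, 0.01, -1], [0, -3.2, 0, 0.36, -0.04, -0.01, -1], [0, -3.1, 0, 0.35, -0.04, -0.02, -1], [0, -3.2, 0.1, 0.36, -0.03, -0.05, -1]]]
```

Call:
send_rows(moves=[[[0, -4.3, 0, 1.03, 0.1, 0.44, -1], [0, -4.3, 0, 1.06, 0.1, 0.36, -1], [0, -4.3, -0.1, 1.08, 0.11, 0.28, -1], [0, -4.2, 0, 1.1, 0.11, 0.2, -1], [-0.1, -4.3, -0.1, 1.11, 0.11, 0.12, -1]]])

```text
time_s: 14.55
position: [0.5208, -0.0499, 0.2294]
tcp_rot: [[0.926, 0.093, -0.367], [0.086, -0.996, -0.035], [-0.369, 0.001, -0.93]]
force: [1.1, -0.8, -2.8]
opening: 0.337
```

Call:
send_rows(moves=[[[0, -4.2, 0, 1.11, 0.1, 0.03, -1], [0, -4.3, -0.1, 1.11, 0.11, -0.04, -1], [0, -3.1, 0, 0.35, -0.04, 0.09, -1], [0, -3.1, 0, 0.35, -0.04, 0.07, -1], [0, -3.1, 0, 0.35, -0.04, 0.05, -1]]])

```text
time_s: 15.05
position: [0.5492, -0.0481, 0.2129]
tcp_rot: [[0.77, 0.095, -0.631], [0.074, -0.995, -0.06], [-0.634, -0.0, -0.773]]
force: [0.3, -0.9, -2.8]
opening: 0.337
```

Call:
send_rows(moves=[[[0, -3.1, 0, 0.35, -0.04, 0.03, -1], [0, -3.1, 0, 0.36, -0.04, 0.01, -1], [0, -3.2, 0, 0.36, -0.04, -0.01, -1], [0, -3.1, 0, 0.35, -0.04, -0.02, -1], [0, -3.2, 0.1, 0.36, -0.03, -0.05, -1]]])

```text
time_s: 15.55
position: [0.5621, -0.0451, 0.2006]
tcp_rot: [[0.571, 0.094, -0.815], [0.053, -0.996, -0.078], [-0.819, 0.001, -0.574]]
force: [-0.3, -0.7, -3.0]
opening: 0.343
```

```bash
python3 - <<'E'
from plan import *
from h import *
s=st()
b=capture("scene")[130:280,200:420];cv2.imwrite("pics/c4.png",cv2.resize(b,None,fx=3.6,fy=3.6))
E
```

```text
t 15.55 p [ 0.5621 -0.0451  0.2006] z [-0.815 -0.078 -0.574] x [ 0.571  0.053 -0.819] j [ -9.4  54.1  56.3 -14.4 122.9  73.5] F [-0.3 -0.7 -3. ] op 0.343
```

View pics/c4.png

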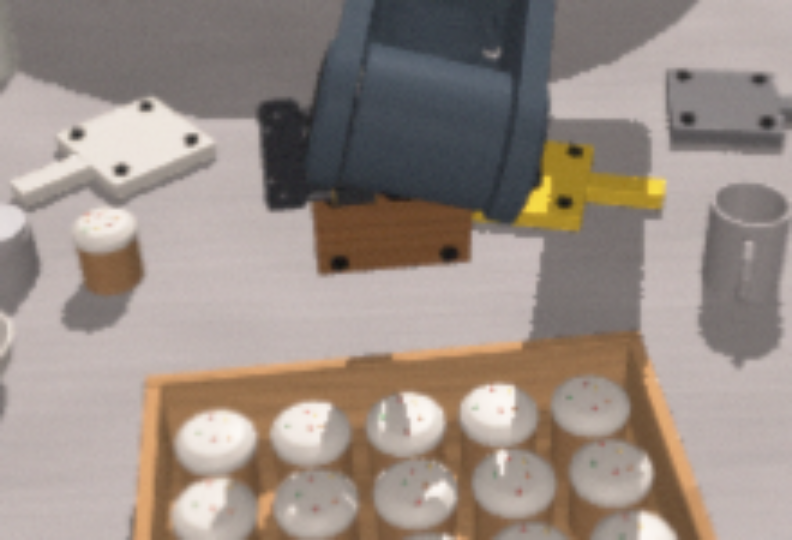

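The board is held upright above the table, feet side to the tray. The lower feet show at crop (340,263) and (450,254), and the rest is behind the forearm.

```bash
python3 - <<'E'
from bfit import *
from plan import plan,ori,st
m=camera_model("scene");T=np.array([.5621,-.0451,.2006])
for a in range(90,126,5):
    r=R.from_euler('z',5.2,degrees=True)*R.from_euler('y',a,degrees=True)
    X=np.array([(.042,.046,.022),(.042,-.046,.022),(.06,.065,.018),(.06,-.065,.018)])-[-.084,0,.012]
    print(a,proj("scene",r.apply(X)+T,m).round(1).tolist(),"lowest",(r.apply(X)+T)[2:,2].round(3))
print("seen feet (325,200.6),(294.4,203.1) corners (330.6,202.8),(288.9,205.8)")
plan([((.672,-.04,.165),ori(5.2,-55),10,-1)])
E
```

```text
90 [[325.8, 208.6], [294.6, 211.3], [332.0, 211.9], [288.5, 215.7]] lowest [0.057 0.057]
95 [[325.3, 206.4], [294.4, 209.1], [331.4, 209.3], [288.3, 213.1]] lowest [0.057 0.057]
100 [[324.8, 204.0], [294.2, 206.6], [330.8, 206.4], [288.1, 210.2]] lowest [0.058 0.058]
105 [[324.4, 201.4], [293.9, 204.0], [330.2, 203.4], [287.8, 207.1]] lowest [0.06 0.06]
110 [[323.9, 198.6], [293.6, 201.2], [329.7, 200.2], [287.5, 203.8]] lowest [0.063 0.063]
115 [[323.5, 195.7], [293.4, 198.2], [329.1, 196.8], [287.3, 200.3]] lowest [0.068 0.068]
120 [[323.0, 192.6], [293.1, 195.1], [328.6, 193.3], [287.0, 196.7]] lowest [0.073 0.073]
125 [[322.6, 189.4], [292.8, 191.8], [328.1, 189.6], [286.7, 193.0]] lowest [0.079 0.079]
seen feet (325,200.6),(294.4,203.1) corners (330.6,202.8),(288.9,205.8)
[[[0, 0, 0, 0.9, 0.05, -0.71, -1], [0, 0, 0, 0.9, 0.05, -0.71, -1], [0, 0, 0, 0.9, 0.05, -0.71, -1], [0, 0, 0, 0.9, 0.06, -0.71, -1], [0, 0, 0, 0.9, 0.05, -0.72, -1]]]
[[[0, 0, 0, 0.9, 0.06, -0.71, -1], [0, 0, 0, 0.9, 0.05, -0.72, -1], [0.1, 0.1, 0, 0.9, 0.06, -0.71, -1], [0, 0, 0, 0.89, 0.05, -0.71, -1], [0.1, 0.1, 0.1, 0.9, 0.05, -0.72, -1]]]
```

Call:
send_rows(moves=[[[0, 0, 0, 0.88, 0.05, -0.69, -1], [0, 0, 0, 0.88, 0.05, -0.69, -1], [0, 0, 0, 0.88, 0.05, -0.69, -1], [0, 0, 0, 0.88, 0.05, -0.69, -1], [0, 0, 0, 0.88, 0.05, -0.69, -1]]])

```text
time_s: 16.1
position: [0.6158, -0.0428, 0.1843]
tcp_rot: [[0.573, 0.094, -0.814], [0.053, -0.996, -0.078], [-0.818, 0.001, -0.576]]
force: [0.1, -0.2, -2.4]
opening: 0.343
```

Call:
send_rows(moves=[[[0, 0, 0, 0.88, 0.05, -0.69, -1], [0, 0, 0, 0.88, 0.05, -0.69, -1], [0, 0, 0, 0.88, 0.05, -0.69, -1], [0, 0, 0, 0.88, 0.05, -0.69, -1], [0, 0, 0, 0.88, 0.05, -0.69, -1]]])

```text
time_s: 16.6
position: [0.6694, -0.0403, 0.1682]
tcp_rot: [[0.573, 0.094, -0.814], [0.053, -0.996, -0.078], [-0.818, 0.001, -0.576]]
force: [0.7, -0.3, -2.2]
opening: 0.339
```

```bash
python3 - <<'E'
from plan import *
s=st()
plan([((.669,-.04,.146),ori(5.2,-55),5,-1)])
plan([((.669,-.04,.140),ori(5.2,-55),5,-1)],start=(np.array([.669,-.04,.146]),ori(5.2,-55)))
E
```

```text
t 16.6 p [ 0.6694 -0.0403  0.1682] z [-0.814 -0.078 -0.576] x [ 0.573  0.053 -0.818] j [ -8.   66.4  31.4 -15.7 135.3  71. ] F [ 0.7 -0.3 -2.2] op 0.339
[[[0, 0, 0, 0.36, -0.01, 0.26, -1], [0.1, 0, 0, 0.36, -0.01, 0.26, -1], [0, 0, 0, 0.36, 0, 0.26, -1], [0.1, -0.1, 0, 0.36, -0.01, 0.26, -1], [0, 0, 0.1, 0.35, 0, 0.27, -1]]]
[[[0, 0, 0, 0.1, 0, 0.07, -1], [0, 0, 0, 0.1, 0, 0.07, -1], [0, 0, 0, 0.1, 0, 0.07, -1], [0, 0, 0, 0.1, 0, 0.07, -1], [0, 0, 0, 0.09, 0, 0.06, -1]]]
```

Call:
send_rows(moves=[[[0, 0, 0, 0.36, 0, 0.26, -1], [0, 0, 0, 0.36, 0, 0.26, -1], [0, 0, 0, 0.36, 0, 0.26, -1], [0, 0, 0, 0.36, 0, 0.26, -1], [0, 0, 0, 0.36, 0, 0.26, -1]]])

```text
time_s: 17.1
position: [0.668, -0.0406, 0.1455]
tcp_rot: [[0.569, 0.094, -0.817], [0.052, -0.996, -0.078], [-0.82, 0.002, -0.572]]
force: [-2.8, -0.6, 0.3]
opening: 0.341
```

Call:
send_rows(moves=[[[0, 0, 0, 0.1, 0, 0.07, -1], [0, 0, 0, 0.1, 0, 0.07, -1], [0, 0, 0, 0.1, 0, 0.07, -1], [0, 0, 0, 0, 0, 0, -1], [0, 0, 0, 0, 0, 0, -1]]])

```text
time_s: 17.6
position: [0.6688, -0.0406, 0.1416]
tcp_rot: [[0.571, 0.095, -0.815], [0.053, -0.996, -0.079], [-0.819, 0.002, -0.574]]
force: [-4.1, -1.0, 2.7]
opening: 0.339
```

Call:
send_rows(moves=[[[0, 0, 0, 0, 0, 0, -0.2], [0, 0, 0, 0, 0, 0, 0.2], [0, 0, 0, 0, 0, 0, 0.3], [0, 0, 0, 0, 0, 0, 0.3], [0, 0, 0, 0, 0, 0, 0.3]]])

```text
time_s: 18.1
position: [0.6692, -0.0406, 0.1409]
tcp_rot: [[0.573, 0.095, -0.814], [0.053, -0.995, -0.079], [-0.818, 0.002, -0.575]]
force: [0.3, -0.7, -0.3]
opening: 0.627
```

Call:
send_rows(moves=[[[0, 0, 0, 0, 0, -0.5, 0.3], [0, 0, 0, 0, 0, -1, 0.3], [0, 0, 0, 0, 0, -1.5, 0.3], [0, 0, 0, 0, 0, -1.5, 0.3], [0, 0, 0, 0, 0, -1.5, 0.3]]])

```text
time_s: 18.6
position: [0.7184, -0.0358, 0.1763]
tcp_rot: [[0.573, 0.095, -0.814], [0.053, -0.995, -0.079], [-0.818, 0.002, -0.575]]
force: [0.3, -0.6, -0.8]
opening: 0.654
```

```bash
python3 - <<'E'
from plan import *
from h import *
s=st()
a=capture("top")[90:230,250:450];b=capture("scene")[130:280,200:420]
cv2.imwrite("pics/c5.png",np.vstack([cv2.resize(a,(430,300)),cv2.resize(b,(440,300))[:,:430]]))
E
```

```text
t 18.6 p [ 0.7184 -0.0358  0.1763] z [-0.814 -0.079 -0.575] x [ 0.573  0.053 -0.818] j [ -7.3  73.3  13.4 -19.  146.1  66.8] F [ 0.3 -0.6 -0.8] op 0.654
```

View pics/c5.png

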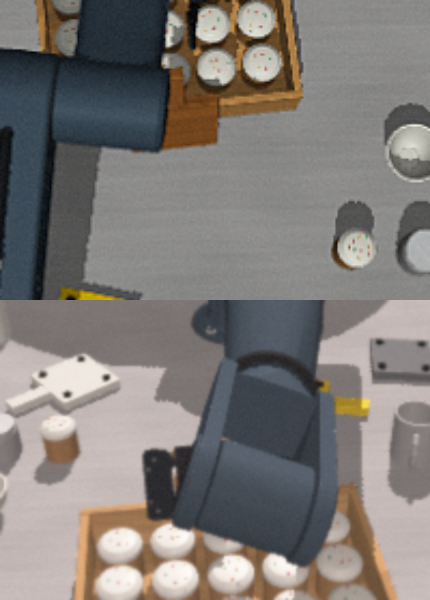

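The top view shows the board (200,110-150) leaning onto the tray wall. The scene view is blocked by the wrist. I'll raise the arm clear and check before regrasping.

```bash
python3 - <<'E'
from plan import *
from kin import *
s=st()
wp=[((.715,-.036,.25),ori(5.2,-55),6,.3),((.64,-.04,.30),ori(5.2,-10),9,.5),((.52,-.05,.30),ori(5.2,27),10,.5)]
q=np.array(s["joint_positions"])
g=[((.671,-.0404,.137),ori(5.2,27),10,0),((.60,-.05,.25),ori(5.2,0),10,0),((.5,-.09,.22),ori(-75,0),10,0),((.504,-.085,.10),ori(-75,-47),10,0),((.504,-.085,.012),ori(-75,-47),10,0)]
for P,o,n,_ in wp+g:
    q,c=ik(np.array(P),o,[q]);print(P,q.round(0),round(c,3))
plan(wp)
E
```

```text
t 18.7 p [ 0.7192 -0.0358  0.1761] z [-0.812 -0.079 -0.578] x [ 0.576  0.053 -0.816] j [ -7.3  73.3  13.3 -18.9 146.   66.8] F [ 0.3 -0.2 -0.6] op 0.649
(0.715, -0.036, 0.25) [ -7.  69.  12. -21. 150.  64.] 0.078
(0.64, -0.04, 0.3) [-12.  32.  66.  -3.  91.  73.] 0.0
(0.52, -0.05, 0.3) [-26.   8. 110.  21.  40.  45.] 0.0
(0.671, -0.0404, 0.137) [-18.  34. 101.  27.  23.  44.] 0.0
(0.6, -0.05, 0.25) [-15.  27.  84.   0.  70.  69.] 0.0
(0.5, -0.09, 0.22) [-23.  21.  99.   0.  60. 142.] 0.0
(0.504, -0.085, 0.1) [-38.  48.  87.  26.  86. 115.] 0.0
(0.504, -0.085, 0.012) [-38.  56.  87.  27.  79. 111.] 0.0
[[[0.1, -0.1, 0, -1.05, 0, -0.65, 0.3], [0, 0, 0, -1.05, 0, -0.65, 0.3], [0.1, -0.1, 0, -1.05, 0, -0.65, 0.3], [0, 0, 0, -1.05, 0, -0.65, 0.3], [0.1, -0.1, 0, -1.04, 0, -0.66, 0.3]]]
[[[0, 0, 0, -1.05, 0, -0.65, 0.3], [0, 5, 0, -0.93, -0.03, 0.36, 0.5], [0, 5, 0, -0.96, -0.03, 0.28, 0.5], [0, 5, 0, -0.98, -0.03, 0.2, 0.5], [0, 5, 0, -1, -0.03, 0.11, 0.5]]]
[[[0, 5, 0, -1, -0.03, 0.02, 0.5], [0, 5, 0, -1, -0.03, -0.06, 0.5], [0, 5, 0, -0.99, -0.04, -0.15, 0.5], [0, 5, 0, -0.98, -0.03, -0.24, 0.5], [0, 5, 0, -0.95, -0.04, -0.32, 0.5]]]
[[[0, 3.7, 0, -1.19, -0.01, 0.21, 0.5], [0, 3.7, 0, -1.2, -0.01, 0.13, 0.5], [0, 3.7, 0, -1.2, -0.01, 0.05, 0.5], [0, 3.7, 0, -1.2, -0.01, -0.02, 0.5], [0, 3.7, 0, -1.2, -0.01, -0.1, 0.5]]]
[[[0, 3.7, 0, -1.19, -0.01, -0.18, 0.5], [0, 3.7, 0, -1.18, -0.01, -0.25, 0.5], [0, 3.7, 0, -1.16, -0.01, -0.33, 0.5], [0, 3.7, 0, -1.13, -0.01, -0.4, 0.5], [0, 3.7, 0, -1.1, 0, -0.48, 0.5]]]
```

```bash
python3 - <<'E'
from plan import *
from kin import *
s=st()
wp=[((.712,-.037,.215),ori(5.2,-42),4,.4),((.68,-.04,.29),ori(5.2,-15),6,.4),((.53,-.05,.29),ori(5.2,20),10,.4)]
q=np.array(s["joint_positions"])
for P,o,n,_ in wp:
    q,c=ik(np.array(P),o,[q]);print(P,q.round(0),round(c,3))
plan(wp)
E
```

```text
t 18.7 p [ 0.7192 -0.0358  0.1761] z [-0.812 -0.079 -0.578] x [ 0.576  0.053 -0.816] j [ -7.3  73.3  13.3 -18.9 146.   66.8] F [ 0.3 -0.2 -0.6] op 0.649
(0.712, -0.037, 0.215) [ -8.  62.  28. -12. 131.  72.] 0.0
(0.68, -0.04, 0.29) [-11.  39.  56.  -4. 100.  74.] 0.0
(0.53, -0.05, 0.29) [-23.  11. 105.  13.  47.  55.] 0.0
[[[0.1, 3.2, 0, -0.9, 0.02, -0.41, 0.4], [0.1, 3.2, 0, -0.87, 0.01, -0.46, 0.4], [0.1, 3.1, 0, -0.85, 0.02, -0.51, 0.4], [0, 3.2, 0, -0.82, 0.01, -0.56, 0.4], [0, 4.5, 0, -1.23, 0, -0.57, 0.4]]]
[[[0, 4.5, 0, -1.19, 0, -0.67, 0.4], [0, 4.5, 0, -1.13, 0, -0.76, 0.4], [0, 4.5, 0, -1.07, 0, -0.84, 0.4], [0, 4.5, 0, -1, 0, -0.92, 0.4], [0, 4.5, 0, -0.92, 0.01, -1, 0.4]]]
[[[0, 3.5, 0, -1.45, -0.04, 0.39, 0.4], [0, 3.5, 0, -1.47, -0.04, 0.3, 0.4], [0, 3.5, 0, -1.49, -0.04, 0.21, 0.4], [0, 3.5, 0, -1.5, -0.04, 0.12, 0.4], [0, 3.5, 0, -1.5, -0.04, 0.02, 0.4]]]
[[[0, 3.5, 0, -1.5, -0.04, -0.07, 0.4], [0, 3.5, 0, -1.49, -0.03, -0.16, 0.4], [0, 3.5, 0, -1.48, -0.04, -0.25, 0.4], [0, 3.5, 0, -1.47, -0.03, -0.34, 0.4], [0, 3.5, 0, -1.44, -0.04, -0.42, 0.4]]]
```

Call:
send_rows(moves=[[[0.1, 3.2, 0, -0.9, 0.02, -0.41, 0.4], [0.1, 3.2, 0, -0.87, 0.01, -0.46, 0.4], [0.1, 3.1, 0, -0.85, 0.02, -0.51, 0.4], [0, 3.2, 0, -0.82, 0.01, -0.56, 0.4], [0, 4.5, 0, -1.23, 0, -0.57, 0.4]]])

```text
time_s: 19.2
position: [0.705, -0.0375, 0.2254]
tcp_rot: [[0.788, 0.091, -0.609], [0.073, -0.996, -0.054], [-0.611, -0.002, -0.791]]
force: [0.2, -0.3, 0.6]
opening: 0.703
```

Call:
send_rows(moves=[[[0, 4.5, 0, -1.19, 0, -0.67, 0.4], [0, 4.5, 0, -1.13, 0, -0.76, 0.4], [0, 4.5, 0, -1.07, 0, -0.84, 0.4], [0, 4.5, 0, -1, 0, -0.92, 0.4], [0, 4.5, 0, -0.92, 0.01, -1, 0.4]]])

```text
time_s: 19.7
position: [0.6781, -0.04, 0.2902]
tcp_rot: [[0.962, 0.09, -0.259], [0.088, -0.996, -0.022], [-0.26, -0.002, -0.966]]
force: [-0.2, 0.1, 0.4]
opening: 0.698
```

Call:
send_rows(moves=[[[0, 3.5, 0, -1.45, -0.04, 0.39, 0.4], [0, 3.5, 0, -1.47, -0.04, 0.3, 0.4], [0, 3.5, 0, -1.49, -0.04, 0.21, 0.4], [0, 3.5, 0, -1.5, -0.04, 0.12, 0.4], [0, 3.5, 0, -1.5, -0.04, 0.02, 0.4]]])

```text
time_s: 20.2
position: [0.6024, -0.0448, 0.2899]
tcp_rot: [[0.995, 0.09, 0.042], [0.09, -0.996, 0.005], [0.042, -0.002, -0.999]]
force: [0.0, -0.6, 0.5]
opening: 0.701
```

Call:
send_rows(moves=[[[0, 3.5, 0, -1.5, -0.04, -0.07, 0.4], [0, 3.5, 0, -1.49, -0.03, -0.16, 0.4], [0, 3.5, 0, -1.48, -0.04, -0.25, 0.4], [0, 3.5, 0, -1.47, -0.03, -0.34, 0.4], [0, 3.5, 0, -1.44, -0.04, -0.42, 0.4]]])

```text
time_s: 20.7
position: [0.5275, -0.0497, 0.2903]
tcp_rot: [[0.936, 0.09, 0.339], [0.084, -0.996, 0.032], [0.341, -0.001, -0.94]]
force: [-0.6, -0.2, 0.3]
opening: 0.699
```

```bash
python3 - <<'E'
from plan import *
from h import *
s=st()
w=capture("wrist");cv2.imwrite("pics/w6.png",w)
b=capture("scene")[130:280,200:420];np.savez("pics/w6.npz",**{k:np.array(v) for k,v in camera_model("wrist").items()})
cv2.imwrite("pics/c6.png",np.vstack([cv2.resize(w[:300],(640,300)),cv2.resize(b,(440,300),interpolation=cv2.INTER_CUBIC)[:,:].copy() if 0 else cv2.copyMakeBorder(cv2.resize(b,(440,300)),0,0,0,200,0)]))
E
```

```text
t 20.7 p [ 0.5275 -0.0497  0.2903] z [ 0.339  0.032 -0.94 ] x [0.936 0.084 0.341] j [-23.   10.9 105.1  12.8  47.1  54.5] F [-0.6 -0.2  0.3] op 0.699
```

View pics/c6.png

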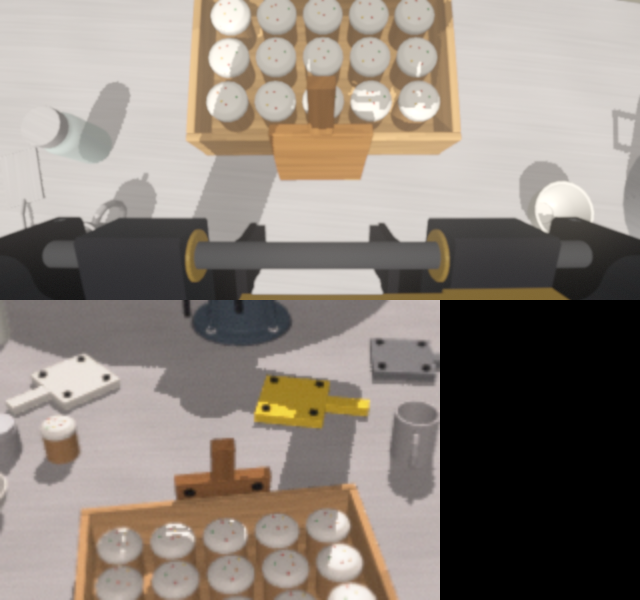

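Wrist and scene both show the board on edge leaning against the tray wall, handle up. Wrist plain-face points: bottom corners (281,180) and (361,179), shoulders (274,126) and (373,124), handle tip (308,77) and (334,77). I'll fit its pose.

```bash
python3 - <<'E'
from bfit import *
from plan import plan,ori,st
from kin import ik
X=np.array([(.06,.065,0),(.06,-.065,0),(-.06,.065,0),(-.06,-.065,0),(-.135,.015,0),(-.135,-.015,0)])
uv=np.array([(281,180),(361,179),(274,126),(373,124),(308,77),(334,77)],float)
r0=R.from_euler('z',5.2,degrees=True)*R.from_euler('y',106,degrees=True)
p,r,e=fit("wrist",uv,np.array([.62,-.04,.06]),r0,X)
M=r.as_matrix();print(p,M.round(3).tolist(),e,"zang",np.degrees(np.arccos(M[2,2])),"xdir yaw of z",np.degrees(np.arctan2(M[1,2],M[0,2])))
print("corner",r.apply([.06,0,.018])+p,"scene tip",proj("scene",r.apply(X[4:])+p).round(1),"seen ~",[(200+236/2,130+140/2),(200+211/2,130+140/2)])
G=r.apply([-.088,0,.009])+p;print("grasp",G)
E
```

```text
[ 0.63816619 -0.04430013  0.03860391] [[-0.434, -0.102, 0.895], [-0.05, 0.995, 0.089], [-0.899, -0.006, -0.437]] 1.6061007770911484 zang 115.90593210627898 xdir yaw of z 5.68346119002201
corner [ 0.62823387 -0.04569733 -0.02322971] scene tip [[318.  213.9]
 [306.2 215. ]] seen ~ [(318.0, 200.0), (305.5, 200.0)]
grasp [ 0.68441981 -0.03909744  0.11382714]
```

```bash
cat > lean.py <<'E'
from bfit import *
X=np.array([(.06,.065,0),(.06,-.065,0),(-.06,.065,0),(-.06,-.065,0),(-.135,.015,0),(-.135,-.015,0)])
uv=np.array([(281,180),(361,179),(274,126),(373,124),(308,77),(334,77)],float)
XS=np.array([(-.042,.046,.022),(-.042,-.046,.022)]);us=np.array([(329,223.5),(294.5,226)])
mw=camera_model("wrist");ms=camera_model("scene")
def pose(v):
    r=R.from_euler('z',v[3],degrees=True)*R.from_euler('y',v[2],degrees=True)
    return r,np.array([v[0],v[1],0])-r.apply([.06,0,.018])
def g(v):
    r,p=pose(v);return np.r_[(proj("wrist",r.apply(X)+p,mw)-uv).ravel(),(proj("scene",r.apply(XS)+p,ms)-us).ravel()]
s=least_squares(g,[.64,-.04,106,5.2]);r,p=pose(s.x)
print(s.x,s.fun.round(1));G=r.apply([-.088,0,.009])+p;print("grasp",G,"tip",r.apply([-.135,0,.009])+p)
E
python3 lean.py
```

```text
[ 6.25269541e-01 -4.49063939e-02  1.12296573e+02  6.17275846e+00] [-0.4 -0.4  1.4 -0.9 -5.2  2.2  1.7  2.2 -1.  -0.7  3.  -1.2 -0.5  1.5
  0.2  2.5]
grasp [ 0.67281649 -0.03976401  0.140349  ] tip [ 0.69054495 -0.03784662  0.18383493]
```

```bash
python3 - <<'E'
from plan import *
s=st()
plan([((.642,-.0435,.212),ori(5.6,22),8,.4),((.672,-.0405,.138),ori(5.6,22),7,.4)])
E
```

```text
t 20.8 p [ 0.5239 -0.0487  0.2887] z [ 0.332  0.034 -0.943] x [0.939 0.082 0.334] j [-23.   10.8 105.3  12.7  47.3  54.6] F [-1.1 -0.6 -0.5] op 0.699
[[[0, 0.3, -0.1, 1.07, 0.07, 1.4, 0.4], [0, 0.3, -0.1, 1.06, 0.07, 1.4, 0.4], [0, 0.3, -0.1, 1.06, 0.08, 1.41, 0.4], [0, 0.3, 0, 1.05, 0.08, 1.41, 0.4], [0, 0.3, -0.1, 1.04, 0.08, 1.42, 0.4]]]
[[[0, 0.3, 0, 1.04, 0.08, 1.42, 0.4], [0, 0.3, -0.1, 1.03, 0.08, 1.43, 0.4], [-0.1, 0.4, 0, 1.01, 0.07, 1.44, 0.4], [0, 0, 0, 0, 0, 1.14, 0.4], [0, 0, 0, 0, 0, 1.14, 0.4]]]
[[[0, 0, 0, 0.01, 0, 1.14, 0.4], [0, 0, 0, 0, 0, 1.14, 0.4], [0, 0, 0, 0.01, 0, 1.14, 0.4], [0, 0, 0, 0, 0, 1.14, 0.4], [0, 0, 0, 0.01, -0.01, 1.15, 0.4]]]
```

Call:
send_rows(moves=[[[0, 0.3, -0.1, 1.07, 0.07, 1.4, 0.4], [0, 0.3, -0.1, 1.06, 0.07, 1.4, 0.4], [0, 0.3, -0.1, 1.06, 0.08, 1.41, 0.4], [0, 0.3, 0, 1.05, 0.08, 1.41, 0.4], [0, 0.3, -0.1, 1.04, 0.08, 1.42, 0.4]]])

```text
time_s: 21.3
position: [0.6046, -0.0469, 0.2425]
tcp_rot: [[0.927, 0.097, 0.362], [0.091, -0.995, 0.034], [0.363, 0.001, -0.932]]
force: [-0.3, 0.3, -0.1]
opening: 0.698
```

Call:
send_rows(moves=[[[0, 0.3, 0, 1.04, 0.08, 1.42, 0.4], [0, 0.3, -0.1, 1.03, 0.08, 1.43, 0.4], [0, 0.4, 0, 1.01, 0.07, 1.44, 0.4], [0, 0, 0, 0, 0, 0.7, 0.4], [0, 0, 0, 0, 0, 0.7, 0.4]]])

```text
time_s: 21.8
position: [0.6531, -0.0442, 0.2005]
tcp_rot: [[0.921, 0.099, 0.377], [0.092, -0.995, 0.036], [0.378, 0.001, -0.926]]
force: [-0.4, -0.1, 0.2]
opening: 0.702
```

```bash
python3 - <<'E'
from plan import *
s=st()
plan([((.672,-.0405,.138),ori(5.6,22),5,.4)])
E
```

```text
t 21.8 p [ 0.6531 -0.0442  0.2005] z [ 0.377  0.036 -0.926] x [0.921 0.092 0.378] j [-17.7  27.2  96.9  14.6  36.2  56.3] F [-0.4 -0.1  0.2] op 0.702
[[[0, 0, 0, -0.12, -0.04, 1.3, 0.4], [0, -0.1, 0, -0.12, -0.04, 1.3, 0.4], [0, 0, 0, -0.12, -0.04, 1.3, 0.4], [0, -0.1, 0.1, -0.11, -0.03, 1.3, 0.4], [0, 0, 0, -0.11, -0.03, 1.31, 0.4]]]
```

Call:
send_rows(moves=[[[0, 0, 0, -0.12, -0.04, 1.3, 0.4], [0, 0, 0, -0.12, -0.04, 1.3, 0.4], [0, 0, 0, -0.12, -0.04, 1.3, 0.4], [0, 0, 0, -0.12, -0.04, 1.3, 0.4], [0, 0, 0, -0.12, -0.04, 1.3, 0.4]]])

```text
time_s: 22.3
position: [0.6718, -0.0406, 0.1374]
tcp_rot: [[0.921, 0.099, 0.377], [0.092, -0.995, 0.036], [0.379, 0.001, -0.926]]
force: [0.5, 0.6, -0.5]
opening: 0.698
```

Call:
send_rows(moves=[[[0, 0, 0, 0, 0, 0, -1], [0, 0, 0, 0, 0, 0, -1], [0, 0, 0, 0, 0, 0, -1], [0, 0, 0, 0, 0, 0, -1], [0, 0, 0, 0, 0, 0, -1]]])

```text
time_s: 22.8
position: [0.6719, -0.0407, 0.1394]
tcp_rot: [[0.92, 0.099, 0.378], [0.092, -0.995, 0.036], [0.38, 0.002, -0.925]]
force: [-0.0, 1.1, -0.4]
opening: 0.342
```

Call:
send_rows(moves=[[[0, 0, 0, 0, 0, 0, -1], [0, 0, 0, 0, 0, 0, -1], [0, 0, 0, 0, 0, 0, -1], [0, 0, 0, 0, 0, 0, -1], [0, 0, 0, 0, 0, 0, -1]]])

```text
time_s: 23.3
position: [0.6721, -0.0407, 0.1393]
tcp_rot: [[0.92, 0.099, 0.378], [0.092, -0.995, 0.036], [0.38, 0.002, -0.925]]
force: [-1.2, 0.1, 4.9]
opening: 0.34
```

```bash
python3 - <<'E'
from plan import *
from kin import *
s=st()
wp=[((.655,-.043,.17),ori(5.6,22),5,-1),((.60,-.05,.24),ori(5.6,22),5,-1),((.50,-.07,.27),ori(5.6,0),8,-1),((.49,-.09,.27),ori(-75,0),17,-1)]
q=np.array(s["joint_positions"])
for P,o,n,_ in wp:
    q,c=ik(np.array(P),o,[q]);print(P,q.round(0),round(c,3))
plan(wp)
E
```

```text
t 23.3 p [ 0.6721 -0.0407  0.1393] z [ 0.378  0.036 -0.925] x [0.92  0.092 0.38 ] j [-16.8  33.6  97.1  16.9  29.5  54.2] F [-1.2  0.1  4.9] op 0.34
(0.655, -0.043, 0.17) [-18.  30.  98.  16.  33.  55.] 0.0
(0.6, -0.05, 0.24) [-20.  20. 101.  15.  39.  54.] 0.0
(0.5, -0.07, 0.27) [-21.  18.  96.   0.  67.  64.] 0.0
(0.49, -0.09, 0.27) [-23.  17.  97.   0.  66. 142.] 0.0
[[[0, -0.1, 0, -0.09, 0.01, -0.7, -1], [0, -0.1, 0, -0.09, 0.01, -0.7, -1], [0, 0, 0, -0.09, 0.02, -0.7, -1], [0, -0.1, 0.1, -0.08, 0.01, -0.7, -1], [0.1, 0, 0, -0.09, 0.02, -0.69, -1]]]
[[[0, 0, 0, -0.5, 0.03, -1.71, -1], [0, 0, 0, -0.5, 0.03, -1.72, -1], [0, 0, 0, -0.5, 0.03, -1.71, -1], [0, 0, 0, -0.5, 0.03, -1.72, -1], [0, 0, 0, -0.51, 0.03, -1.71, -1]]]
[[[0, -2.8, 0, -1.03, 0.13, -0.82, -1], [0, -2.7, 0, -1.07, 0.13, -0.77, -1], [0, -2.8, 0, -1.11, 0.13, -0.72, -1], [0, -2.7, 0, -1.14, 0.12, -0.67, -1], [0, -2.8, 0, -1.18, 0.13, -0.61, -1]]]
[[[0, -2.7, 0, -1.2, 0.12, -0.55, -1], [0, -2.8, 0, -1.23, 0.13, -0.5, -1], [0, -2.7, 0, -1.25, 0.12, -0.43, -1], [0, 0, 4.7, -0.07, 0.11, 0, -1], [0, 0, 4.7, -0.06, 0.12, 0, -1]]]
[[[0, 0, 4.7, -0.05, 0.12, 0, -1], [0, 0, 4.8, -0.04, 0.13, 0, -1], [0, 0, 4.7, -0.03, 0.13, 0, -1], [0, 0, 4.8, -0.02, 0.13, 0, -1], [0, 0, 4.7, -0.01, 0.13, 0, -1]]]
[[[0, 0, 4.8, 0, 0.13, 0, -1], [0, 0, 4.7, 0.01, 0.13, 0, -1], [0, 0, 4.8, 0.02, 0.13, 0, -1], [0, 0, 4.7, 0.04, 0.13, 0, -1], [0, 0, 4.8, 0.04, 0.12, 0, -1]]]
[[[0, 0, 4.7, 0.06, 0.12, 0, -1], [0, 0, 4.8, 0.06, 0.11, 0, -1], [0, 0, 4.7, 0.08, 0.11, 0, -1], [0, 0, 4.8, 0.08, 0.1, 0, -1], [0, 0, 4.7, 0.09, 0.1, -0.01, -1]]]
```

Call:
send_rows(moves=[[[0, 0, 0, -0.09, 0.01, -0.7, -1], [0, -0.1, 0, -0.09, 0.01, -0.7, -1], [0, 0, 0, -0.09, 0.02, -0.7, -1], [0, -0.1, 0, -0.08, 0.01, -0.7, -1], [0, 0, 0, -0.09, 0.02, -0.7, -1]]])

```text
time_s: 23.8
position: [0.6541, -0.0431, 0.1699]
tcp_rot: [[0.922, 0.099, 0.374], [0.092, -0.995, 0.036], [0.375, 0.002, -0.927]]
force: [0.2, 1.2, -2.4]
opening: 0.342
```

Call:
send_rows(moves=[[[0, 0, 0, -0.5, 0.03, -1.71, -1], [0, 0, 0, -0.5, 0.03, -1.72, -1], [0, 0, 0, -0.5, 0.03, -1.71, -1], [0, 0, 0, -0.5, 0.03, -1.72, -1], [0, 0, 0, -0.51, 0.03, -1.71, -1]]])

```text
time_s: 24.3
position: [0.5987, -0.0499, 0.2403]
tcp_rot: [[0.922, 0.099, 0.374], [0.093, -0.995, 0.036], [0.376, 0.002, -0.927]]
force: [1.3, 0.2, -2.3]
opening: 0.339
```

Call:
send_rows(moves=[[[0, -2.8, 0, -1.03, 0.13, -0.82, -1], [0, -2.7, 0, -1.07, 0.13, -0.77, -1], [0, -2.8, 0, -1.11, 0.13, -0.72, -1], [0, -2.7, 0, -1.14, 0.12, -0.67, -1], [0, -2.8, 0, -1.18, 0.13, -0.61, -1]]])

```text
time_s: 24.8
position: [0.5363, -0.0627, 0.2589]
tcp_rot: [[0.985, 0.099, 0.142], [0.098, -0.995, 0.012], [0.143, 0.002, -0.99]]
force: [-0.2, -0.8, -2.6]
opening: 0.34
```

Call:
send_rows(moves=[[[0, -2.7, 0, -1.2, 0.12, -0.55, -1], [0, -2.8, 0, -1.23, 0.13, -0.5, -1], [0, -2.7, 0, -1.25, 0.12, -0.43, -1], [0, 0, 4.7, -0.07, 0.11, 0, -1], [0, 0, 4.7, -0.06, 0.12, 0, -1]]])

```text
time_s: 25.3
position: [0.4985, -0.0724, 0.27]
tcp_rot: [[0.998, -0.068, 0.003], [-0.068, -0.998, -0.002], [0.003, 0.002, -1.0]]
force: [-0.7, -0.0, -3.0]
opening: 0.344
```

Call:
send_rows(moves=[[[0, 0, 4.7, -0.05, 0.12, 0, -1], [0, 0, 4.8, -0.04, 0.13, 0, -1], [0, 0, 4.7, -0.03, 0.13, 0, -1], [0, 0, 4.8, -0.02, 0.13, 0, -1], [0, 0, 4.7, -0.01, 0.13, 0, -1]]])

```text
time_s: 25.8
position: [0.4954, -0.0784, 0.2698]
tcp_rot: [[0.886, -0.464, 0.003], [-0.464, -0.886, -0.002], [0.003, 0.0, -1.0]]
force: [0.6, -0.3, -3.1]
opening: 0.344
```

Call:
send_rows(moves=[[[0, 0, 4.8, 0, 0.13, 0, -1], [0, 0, 4.7, 0.01, 0.13, 0, -1], [0, 0, 4.8, 0.02, 0.13, 0, -1], [0, 0, 4.7, 0.04, 0.13, 0, -1], [0, 0, 4.8, 0.04, 0.12, 0, -1]]])

```text
time_s: 26.3
position: [0.4924, -0.0842, 0.2698]
tcp_rot: [[0.624, -0.782, 0.003], [-0.782, -0.624, -0.002], [0.003, -0.001, -1.0]]
force: [-1.4, 0.0, -1.6]
opening: 0.343
```

Call:
send_rows(moves=[[[0, 0, 4.7, 0.06, 0.12, 0, -1], [0, 0, 4.8, 0.06, 0.11, 0, -1], [0, 0, 4.7, 0.08, 0.11, 0, -1], [0, 0, 4.8, 0.08, 0.1, 0, -1], [0, 0, 4.7, 0.09, 0.1, -0.01, -1]]])

```text
time_s: 26.8
position: [0.4894, -0.0901, 0.2699]
tcp_rot: [[0.257, -0.966, 0.002], [-0.966, -0.257, -0.002], [0.003, -0.002, -1.0]]
force: [0.0, 0.1, -2.7]
opening: 0.342
```

```bash
python3 - <<'E'
from plan import *
from kin import *
s=st()
wp=[((.497,-.09,.19),ori(-75,-25),8,-1),((.50,-.09,.14),ori(-75,-40),7,-1)]
q=np.array(s["joint_positions"])
for P,o,n,_ in wp:
    q,c=ik(np.array(P),o,[q]);print(P,q.round(0),round(c,3))
plan(wp)
E
```

```text
t 26.8 p [ 0.4894 -0.0901  0.2699] z [ 0.002 -0.002 -1.   ] x [ 0.257 -0.966  0.003] j [-2.330e+01  1.690e+01  9.670e+01 -1.000e-01  6.620e+01  1.419e+02] F [ 0.   0.1 -2.7] op 0.342
(0.497, -0.09, 0.19) [-33.  31.  93.  17.  76. 125.] 0.0
(0.5, -0.09, 0.14) [-37.  41.  90.  23.  83. 118.] 0.0
[[[0, -3.1, 0, 0.02, -0.09, 1, -1], [0, -3.2, 0, 0.07, -0.09, 1, -1], [0, -3.1, 0, 0.13, -0.09, 0.99, -1], [0, -3.2, 0, 0.18, -0.09, 0.98, -1], [0, -3.1, 0, 0.24, -0.09, 0.97, -1]]]
[[[0, -3.2, 0, 0.29, -0.09, 0.96, -1], [-0.1, -3.1, 0, 0.34, -0.09, 0.94, -1], [0, -3.2, -0.1, 0.4, -0.09, 0.91, -1], [0, -2.1, 0, 0.31, -0.04, 0.64, -1], [0, -2.1, 0, 0.34, -0.04, 0.63, -1]]]
[[[0, -2.2, 0, 0.36, -0.04, 0.62, -1], [0, -2.1, 0, 0.38, -0.04, 0.6, -1], [0, -2.2, 0, 0.4, -0.04, 0.59, -1], [0, -2.1, 0, 0.43, -0.04, 0.58, -1], [0, -2.2, 0, 0.45, -0.05, 0.56, -1]]]
```

Call:
send_rows(moves=[[[0, -3.1, 0, 0.02, -0.09, 1, -1], [0, -3.2, 0, 0.07, -0.09, 1, -1], [0, -3.1, 0, 0.13, -0.09, 0.99, -1], [0, -3.2, 0, 0.18, -0.09, 0.98, -1], [0, -3.1, 0, 0.24, -0.09, 0.97, -1]]])

```text
time_s: 27.3
position: [0.4946, -0.0904, 0.2197]
tcp_rot: [[0.251, -0.966, -0.067], [-0.93, -0.26, 0.26], [-0.269, -0.003, -0.963]]
force: [-0.7, -0.8, -2.6]
opening: 0.342
```

Call:
send_rows(moves=[[[0, -3.2, 0, 0.29, -0.09, 0.96, -1], [0, -3.1, 0, 0.34, -0.09, 0.94, -1], [0, -3.2, 0, 0.4, -0.09, 0.91, -1], [0, -2.1, 0, 0.31, -0.04, 0.64, -1], [0, -2.1, 0, 0.34, -0.04, 0.63, -1]]])

```text
time_s: 27.8
position: [0.4982, -0.0903, 0.1751]
tcp_rot: [[0.228, -0.966, -0.126], [-0.842, -0.26, 0.473], [-0.489, -0.002, -0.872]]
force: [-0.1, -0.2, -2.1]
opening: 0.345
```

Call:
send_rows(moves=[[[0, -2.2, 0, 0.36, -0.04, 0.62, -1], [0, -2.1, 0, 0.38, -0.04, 0.6, -1], [0, -2.2, 0, 0.4, -0.04, 0.59, -1], [0, -2.1, 0, 0.43, -0.04, 0.58, -1], [0, -2.2, 0, 0.45, -0.05, 0.56, -1]]])

```text
time_s: 28.3
position: [0.5002, -0.0898, 0.1389]
tcp_rot: [[0.199, -0.966, -0.167], [-0.737, -0.26, 0.624], [-0.646, -0.001, -0.763]]
force: [-0.3, -0.2, -3.2]
opening: 0.343
```

```bash
python3 - <<'E'
from plan import *
from h import *
s=st()
a=capture("top")[90:250,250:450];b=capture("scene")[130:280,200:420]
cv2.imwrite("pics/c7.png",np.vstack([cv2.resize(b,(440,300)),cv2.resize(a,(440,300))]))
E
```

```text
t 28.3 p [ 0.5002 -0.0898  0.1389] z [-0.167  0.624 -0.763] x [ 0.199 -0.737 -0.646] j [-37.3  41.4  89.8  23.4  83.3 117.5] F [-0.3 -0.2 -3.2] op 0.343
```

View pics/c7.png

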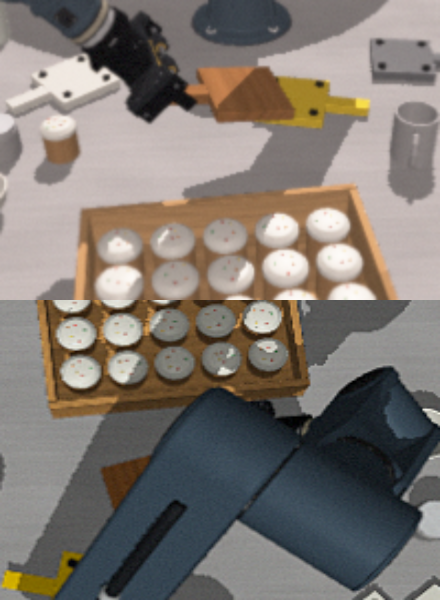

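```bash
python3 - <<'E'
from bfit import *
m=camera_model("scene");T=np.array([.5002,-.0898,.1389])
X=np.array([(-.06,-.065,0),(.06,-.065,0),(.06,.065,0),(-.06,.065,0)])-[-.087,0,.009]
for a in (150,155,160,165,170,175,180,185):
    r=R.from_euler('z',-75,degrees=True)*R.from_euler('y',a,degrees=True)
    uv=proj("scene",r.apply(X)+T,m);print(a,((uv-[200,130])*2).round(0).tolist(),"end z",(r.apply([.147,0,.013])+T)[2].round(3))
E
```

```text
150 [[196.0, 75.0], [259.0, 96.0], [285.0, 141.0], [218.0, 121.0]] end z 0.054
155 [[196.0, 74.0], [262.0, 89.0], [289.0, 134.0], [218.0, 120.0]] end z 0.065
160 [[196.0, 72.0], [265.0, 82.0], [291.0, 127.0], [218.0, 118.0]] end z 0.076
165 [[196.0, 71.0], [266.0, 76.0], [294.0, 120.0], [218.0, 117.0]] end z 0.088
170 [[196.0, 70.0], [268.0, 69.0], [295.0, 113.0], [218.0, 115.0]] end z 0.101
175 [[196.0, 69.0], [268.0, 62.0], [296.0, 106.0], [217.0, 114.0]] end z 0.113
180 [[195.0, 67.0], [268.0, 55.0], [296.0, 98.0], [217.0, 113.0]] end z 0.126
185 [[195.0, 66.0], [267.0, 48.0], [295.0, 91.0], [216.0, 112.0]] end z 0.139
```

Scene: the board is held plain side up, feet down, end corners at (278,68) and (293,112), which fits about 171°. I'll level it off and lower.

```bash
python3 - <<'E'
from plan import *
s=st()
plan([((.502,-.09,.04),ori(-75,-48),10,-1)])
plan([((.502,-.09,.017),ori(-75,-48),5,-1)],start=(np.array([.502,-.09,.04]),ori(-75,-48)))
E
```

```text
t 28.4 p [ 0.4998 -0.0902  0.1376] z [-0.168  0.624 -0.763] x [ 0.197 -0.737 -0.646] j [-37.3  41.5  89.8  23.4  83.2 117.6] F [-0.8 -0.3 -2.3] op 0.34
[[[0, -0.8, 0, 0.63, -0.02, 0.74, -1], [0, -0.8, 0, 0.64, -0.02, 0.73, -1], [0, -0.8, 0, 0.66, -0.02, 0.73, -1], [0, -0.8, 0, 0.66, -0.02, 0.72, -1], [0, -0.8, 0, 0.68, -0.02, 0.71, -1]]]
[[[0, -0.7, 0, 0.68, -0.03, 0.7, -1], [0, -0.8, 0, 0.69, -0.02, 0.69, -1], [0, -0.7, 0, 0.7, -0.03, 0.68, -1], [0, -0.8, 0, 0.71, -0.02, 0.66, -1], [0.1, -0.7, 0, 0.73, -0.03, 0.66, -1]]]
[[[0, 0, 0, 0.34, 0, 0.31, -1], [0, 0, 0, 0.34, 0, 0.31, -1], [0, 0, 0, 0.34, 0, 0.31, -1], [0, 0, 0, 0.34, 0, 0.3, -1], [0, 0, 0, 0.35, 0, 0.31, -1]]]
```

Call:
send_rows(moves=[[[0, -0.8, 0, 0.63, -0.02, 0.74, -1], [0, -0.8, 0, 0.64, -0.02, 0.73, -1], [0, -0.8, 0, 0.66, -0.02, 0.73, -1], [0, -0.8, 0, 0.66, -0.02, 0.72, -1], [0, -0.8, 0, 0.68, -0.02, 0.71, -1]]])

```text
time_s: 28.9
position: [0.5011, -0.0896, 0.0897]
tcp_rot: [[0.187, -0.966, -0.181], [-0.692, -0.26, 0.673], [-0.697, -0.001, -0.717]]
force: [-0.2, 0.6, -2.2]
opening: 0.344
```

Call:
send_rows(moves=[[[0, -0.7, 0, 0.68, -0.03, 0.7, -1], [0, -0.8, 0, 0.69, -0.02, 0.69, -1], [0, -0.7, 0, 0.7, -0.03, 0.68, -1], [0, -0.8, 0, 0.71, -0.02, 0.66, -1], [0, -0.7, 0, 0.73, -0.03, 0.66, -1]]])

```text
time_s: 29.4
position: [0.5026, -0.0898, 0.041]
tcp_rot: [[0.175, -0.966, -0.192], [-0.648, -0.26, 0.716], [-0.741, -0.001, -0.671]]
force: [-0.4, 0.2, -3.2]
opening: 0.34
```

Call:
send_rows(moves=[[[0, 0, 0, 0.34, 0, 0.31, -1], [0, 0, 0, 0.34, 0, 0.31, -1], [0, 0, 0, 0.34, 0, 0.31, -1], [0, 0, 0, 0.34, 0, 0.3, -1], [0, 0, 0, 0.35, 0, 0.31, -1]]])

```text
time_s: 29.9
position: [0.5027, -0.0898, 0.0187]
tcp_rot: [[0.176, -0.966, -0.192], [-0.649, -0.26, 0.715], [-0.74, -0.001, -0.672]]
force: [0.9, 0.2, -1.9]
opening: 0.34
```

Call:
send_rows(moves=[[[0, 0, 0, 0.07, 0, 0.07, -1], [0, 0, 0, 0.07, 0, 0.07, -1], [0, 0, 0, 0.07, 0, 0.07, -1], [0, 0, 0, 0.07, 0, 0.07, -1], [0, 0, 0, 0, 0, 0, -1]]])

```text
time_s: 30.4
position: [0.5025, -0.0896, 0.0149]
tcp_rot: [[0.176, -0.966, -0.192], [-0.648, -0.26, 0.715], [-0.741, -0.001, -0.672]]
force: [0.2, 0.2, -1.2]
opening: 0.344
```

Call:
send_rows(moves=[[[0, 0, 0, 0.07, 0, 0.07, -1], [0, 0, 0, 0.07, 0, 0.07, -1], [0, 0, 0, 0, 0, 0, -1], [0, 0, 0, 0, 0, 0, -1], [0, 0, 0, 0, 0, 0, -1]]])

```text
time_s: 30.9
position: [0.5025, -0.0895, 0.0129]
tcp_rot: [[0.176, -0.966, -0.192], [-0.648, -0.26, 0.715], [-0.741, -0.001, -0.672]]
force: [0.3, 0.1, -2.2]
opening: 0.344
```

Call:
send_rows(moves=[[[0, 0, 0, 0.07, 0, 0.07, -1], [0, 0, 0, 0.07, 0, 0.07, -1], [0, 0, 0, 0, 0, 0, -1], [0, 0, 0, 0, 0, 0, -1], [0, 0, 0, 0, 0, 0, -1]]])

```text
time_s: 31.4
position: [0.5024, -0.0893, 0.0109]
tcp_rot: [[0.175, -0.966, -0.192], [-0.648, -0.26, 0.715], [-0.741, -0.001, -0.672]]
force: [-0.0, -0.3, -2.3]
opening: 0.343
```

```bash
python3 - <<'E'
from plan import *
from h import *
s=st()
b=capture("scene")[130:230,260:400];cv2.imwrite("pics/c8.png",cv2.resize(b,None,fx=5,fy=5,interpolation=cv2.INTER_CUBIC))
E
```

```text
t 31.4 p [ 0.5024 -0.0893  0.0109] z [-0.192  0.715 -0.672] x [ 0.175 -0.648 -0.741] j [-38.7  56.4  87.2  26.5  79.2 110.8] F [-0.  -0.3 -2.3] op 0.343
```

View pics/c8.png

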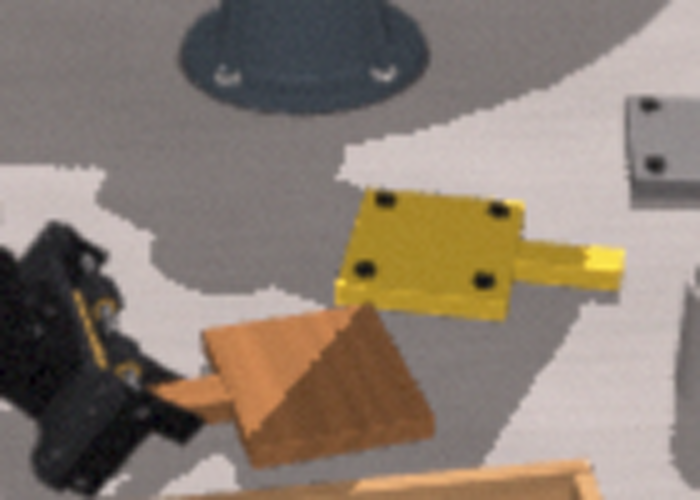

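The scene view shows the board plain side up, close to flat: corners at crop (202,331), (367,304), (433,415), (252,447). I'll fit height and pitch.

```bash
python3 - <<'E'
from bfit import *
m=camera_model("scene")
X=np.array([(-.06,-.065,0),(.06,-.065,0),(.06,.065,0),(-.06,.065,0),(-.06,.065,.018),(.06,.065,.018)])
uv=np.array([(202,331),(367,304),(433,417),(252,447),(252,467),(433,438)])/5+[260,130]
T=np.array([.5024,-.0893,.0109])
for a in (174,177,180,183,186,189,192,196):
    r=R.from_euler('z',-75,degrees=True)*R.from_euler('y',a,degrees=True)
    # free: shift in board plane and contact depth
    g=lambda v:(proj("scene",r.apply(X-[v[0],v[1],v[2]])+T,m)-uv).ravel()
    s=least_squares(g,[-.087,0,.009]);F=r.apply(FT-s.x)+T
    print(a,s.x.round(4),"rms",np.sqrt(np.mean(s.fun**2)).round(2),"feet z",F[[0,2],2].round(4))
E
```

```text
174 [-0.0922  0.0159  0.008 ] rms 0.67 feet z [-0.0171 -0.0083]
177 [-0.0938  0.021  -0.001 ] rms 0.26 feet z [-0.0192 -0.0148]
180 [-0.0949  0.0266 -0.0106] rms 0.51 feet z [-0.0217 -0.0217]
183 [-0.0953  0.0325 -0.0205] rms 1.0 feet z [-0.0244 -0.0288]
186 [-0.095   0.0387 -0.0309] rms 1.51 feet z [-0.0274 -0.0361]
189 [-0.0939  0.0452 -0.0415] rms 2.01 feet z [-0.0306 -0.0437]
192 [-0.0919  0.0519 -0.0523] rms 2.51 feet z [-0.034  -0.0514]
196 [-0.088   0.0613 -0.067 ] rms 3.17 feet z [-0.0388 -0.0619]
```

Call:
send_rows(moves=[[[0, -0.5, 0, 0.06, 0, 0.05, -1], [0, -0.5, 0, 0.06, 0, 0.05, -1], [0, 0, 0, 0, 0, 0, -1], [0, 0, 0, 0, 0, 0, -1], [0, 0, 0, 0, 0, 0, -1]]])

```text
time_s: 31.95
position: [0.5025, -0.0894, 0.0093]
tcp_rot: [[0.172, -0.966, -0.195], [-0.636, -0.26, 0.727], [-0.752, -0.001, -0.659]]
force: [-0.8, -0.3, -2.7]
opening: 0.338
```

Call:
send_rows(moves=[[[0, 0, 0, 0, 0, 0, -0.3], [0, 0, 0, 0, 0, 0, 0], [0, 0, 0, 0, 0, 0, 0.2], [0, 0, 0, 0, 0, 0, 0.2], [0, 0, 0, 0, 0, 0, 0.2]]])

```text
time_s: 32.45
position: [0.5025, -0.0894, 0.0095]
tcp_rot: [[0.172, -0.966, -0.195], [-0.636, -0.26, 0.727], [-0.753, -0.001, -0.659]]
force: [0.8, 0.5, -0.1]
opening: 0.572
```

Call:
send_rows(moves=[[[0, 0, 0, 0, 0, -0.5, 0.3], [0, 0, 0, 0, 0, -1, 0.3], [0, 0, 0, 0, 0, -1.5, 0.3], [0, 0, 0, 0, 0, -2, 0.3], [0, 0, 0, 0, 0, -2, 0.3]]])

```text
time_s: 32.95
position: [0.5165, -0.1414, 0.0564]
tcp_rot: [[0.172, -0.966, -0.195], [-0.636, -0.26, 0.726], [-0.752, -0.001, -0.659]]
force: [1.1, 0.2, 0.4]
opening: 0.649
```

```bash
python3 - <<'E'
from plan import *
from kin import *
s=st()
wp=[((.44,-.22,.25),ori(-75,0),12,1),((.35,-.31,.27),ori(0,0),10,1)]
q=np.array(s["joint_positions"])
for P,o,n,_ in wp:
    q,c=ik(np.array(P),o,[q]);print(P,q.round(0),round(c,3))
plan(wp)
E
```

```text
t 32.95 p [ 0.5165 -0.1414  0.0564] z [-0.195  0.726 -0.659] x [ 0.172 -0.636 -0.752] j [-41.6  54.4  81.   24.4  88.4 112.6] F [1.1 0.2 0.4] op 0.649
(0.44, -0.22, 0.25) [-40.  18.  99.  -0.  63. 125.] 0.0
(0.35, -0.31, 0.27) [-55.  14. 100.   0.  65.  35.] 0.0
[[[0, 4.1, 0, -0.91, 0.78, -1.42, 1], [0, 4.1, 0, -0.8, 0.78, -1.48, 1], [0, 4.1, 0, -0.7, 0.78, -1.53, 1], [0, 4.1, 0, -0.58, 0.79, -1.57, 1], [0, 4, 0, -0.47, 0.78, -1.61, 1]]]
[[[0, 4.1, 0, -0.36, 0.79, -1.64, 1], [0, 4, 0, -0.24, 0.78, -1.66, 1], [0, 4.1, 0, -0.12, 0.79, -1.68, 1], [0, 4, 0, 0, 0.78, -1.68, 1], [0, 4.1, 0, 0.12, 0.79, -1.68, 1]]]
[[[0, 4, 0, 0.23, 0.78, -1.66, 1], [-0.1, 4.1, 0.1, 0.36, 0.79, -1.64, 1], [0, 0, -7.5, 0.64, 1.1, -0.2, 1], [0, 0, -7.5, 0.49, 1.18, -0.2, 1], [0, 0, -7.5, 0.33, 1.23, -0.2, 1]]]
[[[0, 0, -7.5, 0.17, 1.26, -0.2, 1], [0, 0, -7.5, 0, 1.27, -0.2, 1], [0, 0, -7.5, -0.17, 1.26, -0.2, 1], [0, 0, -7.5, -0.33, 1.23, -0.2, 1], [0, 0, -7.5, -0.49, 1.17, -0.2, 1]]]
[[[0, 0, -7.5, -0.64, 1.1, -0.2, 1], [0, 0, -7.5, -0.77, 1.01, -0.19, 1], [0, 0, 0, 0, 0, 0, 1], [0, 0, 0, 0, 0, 0, 1], [0, 0, 0, 0, 0, 0, 1]]]
```

Call:
send_rows(moves=[[[0, 4.1, 0, -0.91, 0.78, -1.42, 1], [0, 4.1, 0, -0.8, 0.78, -1.48, 1], [0, 4.1, 0, -0.7, 0.78, -1.53, 1], [0, 4.1, 0, -0.58, 0.79, -1.57, 1], [0, 4, 0, -0.47, 0.78, -1.61, 1]]])

```text
time_s: 33.45
position: [0.4844, -0.1741, 0.1376]
tcp_rot: [[0.229, -0.966, -0.121], [-0.851, -0.26, 0.456], [-0.472, -0.002, -0.881]]
force: [0.9, 0.2, 0.6]
opening: 0.968
```

Call:
send_rows(moves=[[[0, 4.1, 0, -0.36, 0.79, -1.64, 1], [0, 4, 0, -0.24, 0.78, -1.66, 1], [0, 4.1, 0, -0.12, 0.79, -1.68, 1], [0, 4, 0, 0, 0.78, -1.68, 1], [0, 4.1, 0, 0.12, 0.79, -1.68, 1]]])

```text
time_s: 33.95
position: [0.4523, -0.2067, 0.2185]
tcp_rot: [[0.257, -0.966, -0.034], [-0.957, -0.259, 0.133], [-0.137, -0.002, -0.991]]
force: [0.1, 0.1, 0.7]
opening: 1.003
```

Call:
send_rows(moves=[[[0, 4, 0, 0.23, 0.78, -1.66, 1], [0, 4, 0, 0.36, 0.79, -1.64, 1], [0, 0, 0, 0, 0, 0, 1], [0, 0, 0, 0, 0, 0, 1], [0, 0, 0, 0, 0, 0, 1]]])

```text
time_s: 34.45
position: [0.4398, -0.2192, 0.2484]
tcp_rot: [[0.26, -0.966, -0.0], [-0.966, -0.26, 0.003], [-0.003, -0.001, -1.0]]
force: [-0.6, -1.1, 0.4]
opening: 1.001
```

```bash
python3 - <<'E'
from plan import *
from h import *
s=st()
for c in("scene","wrist","top"):
    im=capture(c);cv2.imwrite(f"pics/{c}9.png",im)
    for t in("cake","board"): print(c,t,[(np.round(d["location"],3).tolist(),round(d["p"],2)) for d in spot_in(c,t)])
    rs=regions_of(c,"cake")
    for d in rs[:3]:
        y,x=np.nonzero(d["mask"]);print(" mask",round(d["p"],2),x.mean().round(1),y.mean().round(1),len(x),x.min(),x.max(),y.min(),y.max())
w=cv2.imread("pics/wrist9.png");b=cv2.imread("pics/scene9.png")[150:250,200:400]
cv2.imwrite("pics/c9.png",np.vstack([cv2.resize(w,(400,250)),cv2.resize(b,(400,200))]) if 0 else np.hstack([cv2.resize(w,(400,250)),cv2.resize(b,(400,250))]))
E
```

```text
t 34.45 p [ 0.4398 -0.2192  0.2484] z [-0.     0.003 -1.   ] x [ 0.26  -0.966 -0.003] j [-39.6  18.   99.    0.2  63.2 125.2] F [-0.6 -1.1  0.4] op 1.001
scene cake [([0.469, -0.305, 0.047], 0.57)]
scene board [([0.503, -0.02, 0.023], 0.8), ([0.211, 0.319, 0.02], 0.73), ([0.349, 0.093, 0.021], 0.65), ([0.265, -0.331, 0.017], 0.57)]
 mask 0.86 229.6 199.5 405 220 239 188 212
 mask 0.27 188.5 227.3 608 173 203 215 240
wrist cake [([0.445, -0.31, 0.061], 0.9)]
wrist board [([0.494, -0.046, 0.018], 0.82)]
 mask 0.61 329.9 104.4 2026 306 354 78 130
top cake [([0.438, -0.295, 0.061], 0.38)]
top board [([0.485, -0.012, 0.02], 0.9), ([0.199, 0.328, 0.015], 0.84), ([0.244, -0.33, 0.022], 0.83), ([0.361, 0.188, 0.016], 0.52)]
 mask 0.63 411.2 209.8 45 405 421 207 212
```

View pics/c9.png

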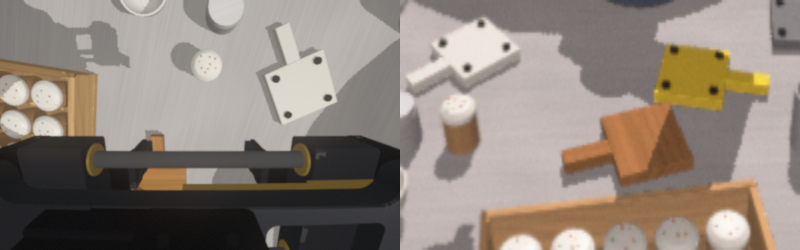

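The scene view shows the board flat, plain side up, handle toward the cake. The wrist view shows the cake at full-frame (330,104). Next I fit the board by silhouette and triangulate the cake.

```bash
cat > sil.py <<'E'
from bfit import *
from scipy.optimize import minimize
O=np.array([(-.06,-.065),(.06,-.065),(.06,.065),(-.06,.065),(-.06,.015),(-.135,.015),(-.135,-.015),(-.06,-.015)])
def brown(im,box):
    h=cv2.cvtColor(im,cv2.COLOR_BGR2HSV);m=(h[...,0]<17)&(h[...,1]>90)
    k=np.zeros_like(m);x0,x1,y0,y1=box;k[y0:y1,x0:x1]=1;return m&k
def iou(v,cam,mask,m,z=.022):
    t=np.radians(v[2]);c,s=np.cos(t),np.sin(t);x=np.array([c,s]);y=np.array([s,-c])
    img=np.zeros((400*4,640*4),np.uint8)
    for zz in(z,z-.018):
        P=np.c_[v[0]/1000+O@np.c_[x,y][0],v[1]/1000+O@np.c_[x,y][1],np.full(8,zz)]
        cv2.fillPoly(img,[np.round(proj(cam,P,m)*4).astype(np.int32)],255)
    a=cv2.resize(img,(640,400),interpolation=cv2.INTER_AREA)/255.
    return -np.minimum(a,mask).sum()/np.maximum(a,mask).sum()
E
python3 - <<'E'
from sil import *
ms=camera_model("scene");k=brown(cv2.imread("pics/scene9.png"),(278,350,188,226)).astype(float);print(k.sum())
for v0 in([480,-5,105],[485,-10,100]):
    s=minimize(iou,v0,args=("scene",k,ms),method="Nelder-Mead",options=dict(initial_simplex=[v0,np.add(v0,[10,0,0]),np.add(v0,[0,10,0]),np.add(v0,[0,0,8])]));print(s.x,s.fun)
l=[ray("scene",[229.6,194.5]),ray("wrist",[329.9,104.4])]
u=np.array([250+647.5/3.9-.5,60+512.5/3.5-.5]);l2=ray("top",u)
T=[(o,d[0]) for o,d in l];print("tri wrist+top",tri([T[1],(l2[0],l2[1][0])]),"all",tri(T+[(l2[0],l2[1][0])]))
print("wrist on z.058",onz("wrist",[329.9,104.4],.058))
E
```

```text
1298.0
[480.25541836  -4.49220726 105.11628408] -0.9238462257232414
[481.51109909  -4.90622127 104.45655656] -0.9220981695244606
tri wrist+top [ 0.44868527 -0.31103844  0.05255251] all [ 0.44852149 -0.30986393  0.04965732]
wrist on z.058 [[ 0.44955931 -0.30979287  0.058     ]]
```

```bash
python3 - <<'E'
from plan import *
s=st()
plan([((.449,-.310,.13),ori(-75,0),7,1),((.449,-.310,.013),ori(-75,0),8,1)])
E
```

```text
t 35.05 p [ 0.4397 -0.219   0.249 ] z [ 0.     0.002 -1.   ] x [ 0.26  -0.966 -0.002] j [-3.960e+01  1.800e+01  9.900e+01  1.000e-01  6.310e+01  1.253e+02] F [0.  0.2 0.5] op 0.999
[[[0, 0, 0, 1.29, 0.21, 1.7, 1], [0, 0, 0, 1.29, 0.21, 1.7, 1], [0, 0, 0, 1.29, 0.21, 1.7, 1], [0, 0, 0, 1.29, 0.21, 1.69, 1], [0, 0, 0, 1.3, 0.21, 1.7, 1]]]
[[[0, 0.1, 0, 1.29, 0.22, 1.69, 1], [0, 0, 0.1, 1.29, 0.21, 1.7, 1], [0, 0, 0, 0, 0, 1.46, 1], [0, 0, 0, 0, 0, 1.46, 1], [0, 0, 0, 0, 0, 1.46, 1]]]
[[[0, 0, 0, 0, 0, 1.46, 1], [0, 0, 0, 0, 0, 1.47, 1], [0, 0, 0, 0, 0, 1.46, 1], [0, 0, 0, 0, 0.01, 1.47, 1], [0, 0, 0, 0, 0, 1.46, 1]]]
```

Call:
send_rows(moves=[[[0, 0, 0, 1.29, 0.21, 1.7, 1], [0, 0, 0, 1.29, 0.21, 1.7, 1], [0, 0, 0, 1.29, 0.21, 1.7, 1], [0, 0, 0, 1.29, 0.21, 1.7, 1], [0, 0, 0, 1.29, 0.21, 1.7, 1]]])

```text
time_s: 35.55
position: [0.4466, -0.2845, 0.1633]
tcp_rot: [[0.26, -0.965, 0.001], [-0.965, -0.26, 0.002], [-0.001, -0.001, -1.0]]
force: [-0.2, 0.7, 0.0]
opening: 1.003
```

Call:
send_rows(moves=[[[0, 0, 0, 1.29, 0.21, 1.7, 1], [0, 0, 0, 1.29, 0.21, 1.7, 1], [0, 0, 0, 0, 0, 1.46, 1], [0, 0, 0, 0, 0, 1.46, 1], [0, 0, 0, 0, 0, 1.46, 1]]])

```text
time_s: 36.05
position: [0.4492, -0.31, 0.0854]
tcp_rot: [[0.26, -0.966, 0.001], [-0.966, -0.26, 0.002], [-0.001, -0.001, -1.0]]
force: [-0.0, -0.2, 0.4]
opening: 0.995
```

Call:
send_rows(moves=[[[0, 0, 0, 0, 0, 1.46, 1], [0, 0, 0, 0, 0, 1.46, 1], [0, 0, 0, 0, 0, 1.46, 1], [0, 0, 0, 0, 0, 1.46, 1], [0, 0, 0, 0, 0, 1.46, 1]]])

```text
time_s: 36.55
position: [0.4494, -0.3099, 0.0125]
tcp_rot: [[0.26, -0.966, 0.001], [-0.966, -0.26, 0.001], [-0.001, -0.001, -1.0]]
force: [-0.3, -0.3, -0.4]
opening: 0.999
```

Call:
send_rows(moves=[[[0, 0, 0, 0, 0, 0, 0.6], [0, 0, 0, 0, 0, 0, 0.4], [0, 0, 0, 0, 0, 0, 0.2], [0, 0, 0, 0, 0, 0, -1], [0, 0, 0, 0, 0, 0, -1]]])

```text
time_s: 37.05
position: [0.4494, -0.3099, 0.0137]
tcp_rot: [[0.26, -0.965, 0.001], [-0.965, -0.26, 0.001], [-0.001, -0.001, -1.0]]
force: [-0.4, -0.6, 2.1]
opening: 0.638
```

Call:
send_rows(moves=[[[0, 0, 0, 0, 0, 0, -1], [0, 0, 0, 0, 0, 0, -1], [0, 0, 0, 0, 0, -0.5, -1], [0, 0, 0, 0, 0, -1, -1], [0, 0, 0, 0, 0, -1, -1]]])

```text
time_s: 37.55
position: [0.449, -0.3095, 0.0386]
tcp_rot: [[0.26, -0.966, 0.0], [-0.966, -0.26, 0.002], [-0.002, -0.001, -1.0]]
force: [-0.6, 0.1, -0.9]
opening: 0.639
```

```bash
python3 - <<'E'
from plan import *
s=st()
plan([((.449,-.310,.14),ori(-75,0),5,-1),((.4805,-.0047,.14),ori(-65,0),15,-1),((.4805,-.0047,.045),ori(-65,0),10,-1)])
E
```

```text
t 37.55 p [ 0.449  -0.3095  0.0386] z [ 0.     0.002 -1.   ] x [ 0.26  -0.966 -0.002] j [-46.4  40.4 101.3   0.2  38.4 118.4] F [-0.6  0.1 -0.9] op 0.639
[[[0, 0, 0, 0.01, 0, -2.03, -1], [0, 0, 0, 0, 0, -2.03, -1], [0, 0, 0, 0.01, 0, -2.03, -1], [0, 0.1, 0, 0, 0, -2.03, -1], [0, 0, 0.1, 0.01, 0, -2.02, -1]]]
[[[0, 0, -0.7, -1.91, -0.73, 0, -1], [0, 0, -0.7, -1.9, -0.75, 0, -1], [0, 0, -0.7, -1.89, -0.78, 0, -1], [0, 0, -0.7, -1.88, -0.8, 0, -1], [0, 0, -0.7, -1.87, -0.82, 0, -1]]]
[[[0, 0, -0.7, -1.87, -0.84, 0, -1], [0, 0, -0.6, -1.85, -0.87, 0, -1], [0, 0, -0.7, -1.85, -0.89, 0, -1], [0, 0, -0.6, -1.83, -0.91, 0, -1], [0, 0, -0.7, -1.82, -0.93, 0, -1]]]
[[[0, 0, -0.6, -1.81, -0.95, 0, -1], [0, 0, -0.7, -1.81, -0.97, 0, -1], [0, 0, -0.6, -1.79, -0.99, 0.01, -1], [0, 0, -0.7, -1.78, -1, 0, -1], [0, 0, -0.6, -1.77, -1.03, 0.01, -1]]]
[[[0, 0, 0, 0, 0, 0.95, -1], [0, 0, 0, 0, 0, 0.95, -1], [0, 0, 0, 0, 0, 0.95, -1], [0, 0, 0, 0, 0, 0.95, -1], [0, 0, 0, 0, 0, 0.95, -1]]]
[[[0, 0, 0, 0, 0, 0.95, -1], [0, 0, 0, 0, 0, 0.95, -1], [0, 0, 0, 0, 0, 0.95, -1], [0, 0, 0, 0, 0, 0.95, -1], [0, 0, 0, 0, 0.01, 0.95, -1]]]
```

Call:
send_rows(moves=[[[0, 0, 0, 0, 0, -2.03, -1], [0, 0, 0, 0, 0, -2.03, -1], [0, 0, 0, 0, 0, -2.03, -1], [0, 0.1, 0, 0, 0, -2.03, -1], [0, 0, 0, 0, 0, -2.03, -1]]])

```text
time_s: 38.05
position: [0.4489, -0.3096, 0.1411]
tcp_rot: [[0.26, -0.966, 0.001], [-0.966, -0.26, -0.0], [0.0, -0.001, -1.0]]
force: [-0.6, -0.3, -2.1]
opening: 0.636
```

Call:
send_rows(moves=[[[0, 0, -0.7, -1.91, -0.73, 0, -1], [0, 0, -0.7, -1.9, -0.75, 0, -1], [0, 0, -0.7, -1.89, -0.78, 0, -1], [0, 0, -0.7, -1.88, -0.8, 0, -1], [0, 0, -0.7, -1.87, -0.82, 0, -1]]])

```text
time_s: 38.55
position: [0.4585, -0.2054, 0.139]
tcp_rot: [[0.32, -0.947, -0.001], [-0.947, -0.32, 0.002], [-0.002, 0.0, -1.0]]
force: [0.6, -0.1, -0.7]
opening: 0.634
```

Call:
send_rows(moves=[[[0, 0, -0.7, -1.87, -0.84, 0, -1], [0, 0, -0.6, -1.85, -0.87, 0, -1], [0, 0, -0.7, -1.85, -0.89, 0, -1], [0, 0, -0.6, -1.83, -0.91, 0, -1], [0, 0, -0.7, -1.82, -0.93, 0, -1]]])

```text
time_s: 39.05
position: [0.4685, -0.1038, 0.139]
tcp_rot: [[0.374, -0.927, -0.001], [-0.927, -0.374, 0.002], [-0.002, 0.0, -1.0]]
force: [-0.1, -0.3, -1.9]
opening: 0.636
```

Call:
send_rows(moves=[[[0, 0, -0.6, -1.81, -0.95, 0, -1], [0, 0, -0.7, -1.81, -0.97, 0, -1], [0, 0, -0.6, -1.79, -0.99, 0, -1], [0, 0, -0.7, -1.78, -1, 0, -1], [0, 0, -0.6, -1.77, -1.03, 0, -1]]])

```text
time_s: 39.55
position: [0.4783, -0.0023, 0.1391]
tcp_rot: [[0.425, -0.905, -0.001], [-0.905, -0.425, 0.001], [-0.002, 0.001, -1.0]]
force: [0.1, -0.4, -0.8]
opening: 0.634
```

```bash
python3 - <<'E'
from plan import *
s=st()
plan([((.4805,-.0047,.046),ori(-65,0),10,-1),((.4805,-.0047,.036),ori(-65,0),5,-1)])
E
```

```text
t 39.55 p [ 0.4783 -0.0023  0.1391] z [-0.001  0.001 -1.   ] x [ 0.425 -0.905 -0.002] j [-1.370e+01  2.670e+01  1.075e+02  1.000e-01  4.590e+01  1.411e+02] F [ 0.1 -0.4 -0.8] op 0.634
[[[0, 0, 0, 0.03, -0.01, 0.93, -1], [0, 0, 0, 0.03, -0.01, 0.93, -1], [0, 0, 0, 0.03, -0.01, 0.93, -1], [0, 0, 0, 0.03, -0.01, 0.93, -1], [0, 0, 0, 0.03, -0.01, 0.93, -1]]]
[[[0, 0, 0, 0.04, -0.01, 0.93, -1], [0, 0, 0, 0.03, -0.01, 0.93, -1], [0, 0, 0.1, 0.04, -0.01, 0.93, -1], [0, 0, 0, 0.03, -0.01, 0.93, -1], [0, 0.1, 0.1, 0.04, -0.01, 0.94, -1]]]
[[[0, 0, 0, 0, 0, 0.2, -1], [0, 0, 0, 0, 0, 0.2, -1], [0, 0, 0, 0, 0, 0.2, -1], [0, 0, 0, 0, 0, 0.2, -1], [0, 0, 0, 0, 0, 0.2, -1]]]
```

Call:
send_rows(moves=[[[0, 0, 0, 0.03, -0.01, 0.93, -1], [0, 0, 0, 0.03, -0.01, 0.93, -1], [0, 0, 0, 0.03, -0.01, 0.93, -1], [0, 0, 0, 0.03, -0.01, 0.93, -1], [0, 0, 0, 0.03, -0.01, 0.93, -1]]])

```text
time_s: 40.05
position: [0.4809, -0.0063, 0.092]
tcp_rot: [[0.423, -0.906, 0.0], [-0.906, -0.423, 0.0], [-0.0, -0.0, -1.0]]
force: [-0.2, -0.6, -1.1]
opening: 0.64
```

Call:
send_rows(moves=[[[0, 0, 0, 0.03, -0.01, 0.93, -1], [0, 0, 0, 0.03, -0.01, 0.93, -1], [0, 0, 0, 0.03, -0.01, 0.93, -1], [0, 0, 0, 0.03, -0.01, 0.93, -1], [0, 0, 0, 0.03, -0.01, 0.9, -1]]])

```text
time_s: 40.55
position: [0.4823, -0.0069, 0.0462]
tcp_rot: [[0.424, -0.906, 0.001], [-0.906, -0.424, 0.0], [0.0, -0.001, -1.0]]
force: [1.0, -0.1, -1.5]
opening: 0.635
```

Call:
send_rows(moves=[[[0, 0, 0, 0, 0, 0.2, -1], [0, 0, 0, 0, 0, 0.2, -1], [0, 0, 0, 0, 0, 0.2, -1], [0, 0, 0, 0, 0, 0.2, -1], [0, 0, 0, 0, 0, 0.1, -1]]])

```text
time_s: 41.05
position: [0.4824, -0.0068, 0.038]
tcp_rot: [[0.424, -0.906, 0.001], [-0.906, -0.424, 0.0], [0.001, -0.001, -1.0]]
force: [0.4, -0.5, -1.7]
opening: 0.641
```

Call:
send_rows(moves=[[[0, 0, 0, 0, 0, 0, -1], [0, 0, 0, 0, 0, 0, -1], [0, 0, 0, 0, 0, 0, -1], [0, 0, 0, 0, 0, 0, -1], [0, 0, 0, 0, 0, 0, -1]]])

```text
time_s: 41.55
position: [0.4823, -0.0068, 0.038]
tcp_rot: [[0.424, -0.906, 0.001], [-0.906, -0.424, 0.0], [0.0, -0.001, -1.0]]
force: [-0.6, -0.3, -0.6]
opening: 0.638
```

Call:
send_rows(moves=[[[0, 0, 0, 0, 0, 0.1, -1], [0, 0, 0, 0, 0, 0.1, -1], [0, 0, 0, 0, 0, 0, -1], [0, 0, 0, 0, 0, 0, -1], [0, 0, 0, 0, 0, 0, -1]]])

```text
time_s: 42.05
position: [0.4823, -0.0068, 0.0359]
tcp_rot: [[0.424, -0.906, 0.001], [-0.906, -0.424, 0.0], [0.0, -0.001, -1.0]]
force: [-0.1, 0.4, -0.5]
opening: 0.638
```

Call:
send_rows(moves=[[[0, 0, 0, 0, 0, 0, 0.4], [0, 0, 0, 0, 0, 0, 0.5], [0, 0, 0, 0, 0, 0, 0.7], [0, 0, 0, 0, 0, 0, 0.9], [0, 0, 0, 0, 0, 0, 1]]])

```text
time_s: 42.55
position: [0.4823, -0.0068, 0.036]
tcp_rot: [[0.424, -0.906, 0.001], [-0.906, -0.424, 0.0], [0.0, -0.001, -1.0]]
force: [-0.4, -0.3, 0.6]
opening: 0.933
```

Call:
send_rows(moves=[[[0, 0, 0, 0, 0, 0, 1], [0, 0, 0, 0, 0, -0.5, 1], [0, 0, 0, 0, 0, -1, 1], [0, 0, 0, 0, 0, -1.5, 1], [0, 0, 0, 0, 0, -2, 1]]])

```text
time_s: 43.05
position: [0.4818, -0.0067, 0.0866]
tcp_rot: [[0.424, -0.906, -0.0], [-0.906, -0.424, 0.0], [-0.001, 0.0, -1.0]]
force: [-0.1, 0.1, 0.2]
opening: 1.0
```

Call:
send_rows(moves=[[[0, 0, 0, 0, 0, -2, 1], [0, 0, 0, 0, 0, -2, 1], [0, 0, 0, 0, 0, -2, 1], [0, 0, 0, 0, 0, -3, 1], [0, 0, 0, 0, 0, -3, 1]]])

```text
time_s: 43.55
position: [0.4815, -0.0067, 0.2076]
tcp_rot: [[0.424, -0.906, 0.001], [-0.906, -0.424, 0.0], [0.0, -0.001, -1.0]]
force: [1.1, -1.1, -0.7]
opening: 1.002
```

Call:
send_rows(moves=[[[0, 0, 0, 4, 0, 0, 1], [0, 0, 0, 4, 0, 0, 1], [0, 0, 0, 4, 0, 0, 1], [0, 0, 0, 4, 0, 0, 1], [0, 0, 0, 4, 0, 0, 1]]])

```text
time_s: 44.05
position: [0.5671, -0.1893, 0.207]
tcp_rot: [[0.424, -0.906, 0.002], [-0.906, -0.424, -0.0], [0.001, -0.001, -1.0]]
force: [0.1, 1.0, 0.0]
opening: 0.996
```

```bash
python3 - <<'E'
from plan import *
from sil import *
s=st()
for c in("scene","top"):
    im=capture(c);cv2.imwrite(f"pics/{c}10.png",im)
    print(c,[(np.round(d["location"],3).tolist(),round(d["p"],2)) for d in spot_in(c,"cake")])
    for t in("mug","jar","cup","tin","spatula"): print(t,[(np.round(d["location"],3).tolist(),round(d["p"],2)) for d in spot_in(c,t)][:1])
print("expected cake top/base px scene",proj("scene",[[.4805,-.0047,.088],[.4805,-.0047,.022]]).round(1).tolist(),"top",proj("top",[[.4805,-.0047,.088],[.4805,-.0047,.022]]).round(1).tolist())
b=cv2.imread("pics/scene10.png")[140:240,260:380];a=cv2.imread("pics/top10.png")[130:260,250:450]
cv2.imwrite("pics/c10.png",np.hstack([cv2.resize(b,(400,333)),cv2.resize(a,(400,333))]))
E
```

```text
t 44.05 p [ 0.5671 -0.1893  0.207 ] z [ 0.002 -0.    -1.   ] x [ 0.424 -0.906  0.001] j [-29.2  29.1  87.1   0.   63.7 125.7] F [0.1 1.  0. ] op 0.996
scene [([0.501, -0.002, 0.07], 0.69)]
mug [([0.504, 0.26, 0.065], 0.74)]
jar [([0.661, 0.326, 0.066], 0.56)]
cup [([0.574, -0.41, 0.033], 0.84)]
tin [([0.465, -0.402, 0.042], 0.95)]
spatula [([0.555, 0.433, 0.003], 0.8)]
top [([0.49, -0.012, 0.086], 0.56)]
mug []
jar [([0.623, 0.329, 0.099], 0.64)]
cup [([0.599, -0.414, 0.023], 0.92)]
tin [([0.444, -0.403, 0.057], 0.59)]
spatula [([0.553, 0.436, 0.001], 0.6)]
expected cake top/base px scene [[322.6, 187.8], [322.9, 204.5]] top [[318.7, 196.0], [318.7, 198.7]]
```

The picture limit is reached, so the final check is numeric: cake mask and board silhouette against the expected pose.

```bash
python3 - <<'E'
from sil import *
c="scene";im=capture(c);ms=camera_model(c)
for d in regions_of(c,"cake")[:2]:
    y,x=np.nonzero(d["mask"]);print(d["p"],"cake mask x",x.min(),x.max(),"y",y.min(),y.max())
    k=d["mask"] if 'k' not in dir() else k
t=np.linspace(0,6.28,40);C=np.concatenate([np.c_[.482+r*np.cos(t),-.0068+r*np.sin(t),0*t+z] for r,z in((.028,.022),(.0295,.07),(.02,.088))])
p=proj(c,C,ms);print("expected upright cake x",p[:,0].min(),p[:,0].max(),"y",p[:,1].min(),p[:,1].max())
b=brown(im,(278,350,188,226)).astype(float)
old=brown(cv2.imread("pics/scene9.png"),(278,350,188,226))
m=b.astype(bool)|(k&old)
v0=[480,-5,105];s=minimize(iou,v0,args=(c,m.astype(float),ms),method="Nelder-Mead",options=dict(initial_simplex=[v0,np.add(v0,[10,0,0]),np.add(v0,[0,10,0]),np.add(v0,[0,0,8])]));print("board",s.x,s.fun)
E
```

```text
0.86 cake mask x 313 331 y 185 209
expected upright cake x 312.6639384001227 331.39158260523647 y 184.4275132969451 210.22234041972078
board [480.35287646  -4.70266605 105.10131825] -0.9259390543383942
```

Cake mask matches an upright cake about 3 mm from the board centre, and the board hasn't moved. I'm handing in.

```bash
python3 -c "
from rig import bot
print(bot.hand_in())"
```

```text
the job is handed in; nothing more can be done
None
```

The job is handed in: the wooden board lies on its feet and the loose cake stands on it. I got no verdict back.

**What I did:**
- I turned the board so I could grip it, tipped it up, leaned it against the near side of the tray and let go.
- I took it again, lowered it feet down and let go.
- I then set the loose cake on the board. The arm was lifted clear at about 44 s of the 72 s.

**Last checks:**
- **Cake:** its outline in the scene camera matches an upright cake (measured x 313–331, y 185–209; expected 313–331 and 184–210). It stands about 3 mm from the board centre.
- **Board:** its outline fits flat on its feet, and it did not shift when the cake was placed (overlap 0.93).
- **Other things:** the scene camera finds the jar, cup, tin and spatula within a few mm of where they started. The mug was only found in the last scene picture, about 2 cm from its first location. That first location came from the top camera, so the gap is probably a viewing difference, but I could not confirm it.

**Less certain:**
- **Lean angle:** my estimates were 106° when I let go, and 112–116° from fits to the later pictures. The 116° fit was poor in depth. All are within the allowed range.
- **Touchdown:** the force reading never clearly showed the board touching the table, so it probably dropped about 2–3 mm when I let go.
- **Final picture:** the 12-view limit stopped me from viewing it, so the final checks are numbers only.

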